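Unlock the tablet box and bottle the caplets

TASK

Take the key from its stand, put it fully into the lock of the white tablet box, turn it clockwise to its stop, turn it back home and draw it out; the key belongs back in its stand, fully down. Then slide the box's lid fully open, move every caplet from the tray into the white jar, close the upright jar with the cork stopper pushed fully home, and slide the lid fully shut again. Leave the other things on the worktop alone.

Things in the scene. Friction and masses are not known exactly. Their poses are not given: they have to be found in the camera images.
- lock_mouth (a point): keyhole centre on the top of the fixed white box's steel lock cover (100 x by 70 y mm, top 55 mm above the worktop); z up. Slot 23 mm along x, 8 mm along y, 2 mm chamfers, cover 7 mm thick, plug below. The key goes straight down, its x along this x (either way round); this is home. While turned, the cover holds it captive.
- plug (a joint): angle of the lock's plug, rad: 0 home, grows as the key turns clockwise seen from above, hard stop at 1.25. Friction 0.02 N m, no spring. The key has about 0.15 rad of play in it either way, so turn it that much past the angle wanted. At the stop the lid's bolt is drawn; it stays drawn when the key goes back home.
- key: steel key, flat black bow, upright in its stand. Origin on its axis, under its collar (28 mm across, 4 mm thick), which rests on the lock cover or the stand when fully in. z up; bow 34 mm (x) by 9 mm (y), 10 to 36 mm above the origin: grip it across y. Below, a 5 mm shank whose bit, 20 mm (x) by 5 mm (y), spans 12 to 24 mm under the origin. 50 g.
- stand_mouth (a point): centre of the slot on top of the fixed wooden key stand (60 by 60 mm, 40 mm tall); z up. Slot 24 mm along x, 9 mm along y, 30 mm deep, 2 mm chamfers. The key fits either way round, its x along this x.
- lid (a joint): travel of the box's sliding lid, m: 0 shut, 0.100 fully open, growing along +y of lid_grip; friction about 1 N, stays where it is left. Locked by the bolt until the key has been turned to its stop.
- lid_grip (a point): centre of the black grip bar on the lid: 34 mm (x) by 12 mm (y), from 11 mm below this point to 12 mm above it; moves with the lid; its +y is the way to slide open. The lid is a cap 115 mm (x) by 102 mm (y), top plate 51 mm above the worktop.
- tray_top (a point): centre of the tray's upper face (100 by 100 mm, 36 mm above the worktop), bare once the lid is open; the lock cover on its -y side stands 19 mm higher. Four pockets 5 mm deep at x = -24 and +24 mm, y = -22 and +22 mm.
- jar: white stoneware jar, 74 mm across, 90 mm tall, loose, 0.45 kg, open at the top; origin at the centre of its underside, z up. Inner floor at 8 mm. Neck 66 mm outside, 56 mm inside.
- jar_rim (a point): centre of the jar's mouth, at rim height (90 mm above its underside)
- stopper: cork stopper upright on the worktop, 60 g; origin at the centre of its underside, z up. Tapered plug 43 mm across at the foot, 47 mm at 18 mm height; flange 65 mm across from 18 to 25 mm, which rests on the jar's rim when home (origin 18 mm below the rim); waisted knob 22 to 26 mm across from 25 to 48 mm, to grip.
- egg_timer: bystander: egg timer, 65 mm across
- salt_shaker: bystander: salt shaker, 90 mm tall
- herb_tub: bystander: plastic tub with pale contents, 49 by 81 by 92 mm
- caplet_a: white oblong caplet, 14 mm (x) by 28 mm (y) by 14 mm tall, 12 g; origin at the centre of its underside, z up. Two to four caplets are present, each lying in one of the tray's pockets with its y along the tray's y and its upper 9 mm standing above the tray; grip it across x.
- caplet_b: white oblong caplet, 14 mm (x) by 28 mm (y) by 14 mm tall, 12 g; origin at the centre of its underside, z up. Two to four caplets are present, each lying in one of the tray's pockets with its y along the tray's y and its upper 9 mm standing above the tray; grip it across x.
- caplet_c: white oblong caplet, 14 mm (x) by 28 mm (y) by 14 mm tall, 12 g; origin at the centre of its underside, z up. Two to four caplets are present, each lying in one of the tray's pockets with its y along the tray's y and its upper 9 mm standing above the tray; grip it across x.
- caplet_d: white oblong caplet, 14 mm (x) by 28 mm (y) by 14 mm tall, 12 g; origin at the centre of its underside, z up. Two to four caplets are present, each lying in one of the tray's pockets with its y along the tray's y and its upper 9 mm standing above the tray; grip it across x.
Not all that is in view belongs to the job. Of the things like the key, leave any that is orange; of the rest the smaller one is meant.

How it is judged:
By the outcome, as a careful person would: the job done as asked, in the order asked, and still so for the second after the job is handed in, with the robot touching nothing.
Of caplet_a, caplet_b, caplet_c, caplet_d only 2 to 4 are there at a start; the rules pass over those that are not, and their reading is None.
At some moment in a run one of jar, stopper may be knocked a few centimetres aside while the robot is not near it.
It also fails if it takes over 210 s, if anything falls off the work surface, if the arm or the gripper's body presses on something with over 40 N, if the wrist force passes 120 N, or if a joint passes its speed limit or range.

ROBOT

A 6-joint arm with a two-finger parallel gripper is mounted at the origin on a cart in front of the work surface, level with it; the furniture and walls round the work are solid. World frame = base frame: x ahead of the robot, y to its left, z up, the work surface at z = 0. Lengths are in mm, angles in rad, forces in N, time in s.
With the tool pointing down it reaches from about 350 to 875 mm from the base axis. Payload 4.2 kg.
Tool frame: the origin (TCP) lies midway between the tips of the shut fingers; the grasp point (between the pads) lies 19 mm behind it; z points along the fingers, y is the line along which they close (so a half turn about z gives the same grasp; the last joint's range is limited). The gripper opens to 85 mm and grips with 20 to 120 N. Pads are 22 mm wide; open, the fingers measure 114 mm over their backs; the gripper's body (76 mm by 85 mm) begins 54 mm behind the grasp point. The pads swing forward as they close: fully open they stand 13 mm farther back than shut.
Start: joints at [-0.916, 0.385, 0.008, 0, -1.194, -0.259], TCP at [240.98, -576.652, 231.312] pointing down, gripper open.
Joint ranges: [-3.14, 3.14], [-1.21, 2.06], [-1.07, 1.41], [-3.16, 2.05], [-2.99, -0.16], [-3.1, 3.1]. Speed limits (rad/s): [2.79, 2.79, 3.14, 3.14, 3.14, 3.14].

INTERFACE

Orientations are given as a unit quaternion [x, y, z, w].
In Python, from bench import read_state, get_image, job_done gives the robot as it stands.
- The arm moves only by the shell command python3 -m jog 'ROWS'. ROWS is JSON, a list of rows, each a list of 3 entries, a list of its own where there are three numbers: the shift along the world's x, y, z scaled (see below), then the turn, a rotation vector about the world's x, y, z scaled (see below), then the gripper's target within -1 to 1 (shut at 1, half-way at 0, fully open at -1). In form: [[[x, y, z], [wx, wy, wz], claw], ...]. A call has 1 to 20 rows; each row is the pose to reach, as a shift and turn from the pose commanded when the call began; what a row does not reach only later rows make up. The controller multiplies each number of a shift by 10 cm and each number of a turn by 120 degrees. A row lasts 1/10 s, in which the tool goes at most 50 mm and 8.59 degrees, less where a joint would pass 70% of its speed; a pose out of reach is approached as far as the arm can. A call with a number of a shift or a turn outside -1 to 1 is refused whole. A call with a gripper value outside its range is refused whole. The fingers move at their own pace and stop on an object; the grip force is fixed at half the most. Time passes only in rows, so rows that repeat a pose let the fingers close. It gives the time, the measured TCP pose, the force, the opening and the grip force at its end, in the units of the state.
- read_state(): the state, without advancing time (a new reading comes with each control period).
- get_image(name): name is "side" or "top"; returns a dict with "frame" (400x640x3 uint8, red, green, blue), "range_z" (400x640 float32, mm along the optical axis (not along the pixel's ray), 0 where there is no reading), "fx", "fy", "cx", "cy" (pixels), "distortion" ([k1, k2, p1, p2, k3] as OpenCV has them; the pictures are not rectified), "R" (3x3) and "t" (3): a world point X has camera coordinates R X + t. Camera axes: x right, y down, z forward; pixel columns grow to the right and rows downward; lengths in mm; the calibration is good to about 2 mm. A picture is of the moment at which its call begins.
- job_done(): hands the job in; it is judged then, once.
The state is a dict: "clock": time; "joints": joint angles; "joint_vel": joint speeds; "joint_efforts": joint torques, N m; "position": TCP position; "ee_rot": TCP orientation; "contact_force": force on the tool from outside, world axes, zero at the start; "wrist_torque": the same for the moment, N m; "gripper_width": finger opening in mm; "grasp_force": force on a finger pad.
Only numpy, scipy, OpenCV 4.12 (cv2) and the standard library are available. Lean on these libraries where they do the work, as an engineer would, in place of code of your own. Each camera call takes 0.05 s, during which the arm holds its last target. There are 200 camera calls.

## Working session

There is one attempt and no reset: what is moved stays moved. The work goes in short steps, Python scripts to look and compute and a shell command to move; the robot and the scene stay as the last step left them, time stands still between calls to the robot, and variables do not carry over. Pictures are saved under pics/ and viewed, at most 14 in all, crops included, and the job is handed in when it is done.

```bash
ls; mkdir -p pics
cat > h.py <<'E'
import numpy as np, cv2
from bench import read_state, get_image, job_done
def K(im): return np.array([[im["fx"],0,im["cx"]],[0,im["fy"],im["cy"]],[0,0,1.]])
def save(im,n,crop=None,s=1):
    f=im["frame"][...,::-1]
    if crop: x0,y0,x1,y1=crop; f=f[y0:y1,x0:x1]
    if s!=1: f=cv2.resize(f,None,fx=s,fy=s,interpolation=cv2.INTER_CUBIC)
    cv2.imwrite("pics/"+n,f)
def ray(im,u,v):
    p=cv2.undistortPoints(np.array([[[u,v]]],float),K(im),np.array(im["distortion"],float))[0,0]
    R=np.array(im["R"]);t=np.array(im["t"])
    return -R.T@t, R.T@np.array([p[0],p[1],1.])
def atz(im,u,v,z):
    c,d=ray(im,u,v); return c+d*(z-c[2])/d[2]
def cloud(im):
    Z=im["range_z"];h,w=Z.shape
    uv=np.stack(np.meshgrid(np.arange(w),np.arange(h)),-1).reshape(-1,1,2).astype(float)
    p=cv2.undistortPoints(uv,K(im),np.array(im["distortion"],float)).reshape(h,w,2)
    P=np.dstack([p[...,0]*Z,p[...,1]*Z,Z])
    X=(P-np.array(im["t"]))@np.array(im["R"]); X[Z==0]=np.nan
    return X
def proj(im,X):
    return cv2.projectPoints(np.array(X,float).reshape(-1,1,3),cv2.Rodrigues(np.array(im["R"]))[0],np.array(im["t"],float),K(im),np.array(im["distortion"],float))[0].reshape(-1,2)
E
python3 - <<'E'
from h import *
import pickle
for n in("top","side"):
    im=get_image(n);save(im,n+"0.png");pickle.dump(im,open(n+"0.pkl","wb"))
    print(n,-np.array(im["R"]).T@np.array(im["t"]),im["fx"])
s=read_state();print(s)
E
```

```text
pics
top [-177.09061173  -95.22121733 1474.00083927] 458.9830744679397
side [ 504.10003092 -982.66351805  589.74655017] 374.7165160850097
{'clock': 0.1, 'joints': array([-9.16423144e-01,  3.85471380e-01,  6.74149900e-03, -4.59516789e-04,
       -1.19402645e+00, -2.58593536e-01]), 'joint_vel': array([-0.00079509, -0.00137132,  0.0038371 ,  0.00069502, -0.00010644,
       -0.00144823]), 'joint_efforts': array([-4.96204793e-04, -3.93318272e+01,  1.88929707e+01,  4.19795841e+00,
       -2.55899438e-03,  4.69523087e-06]), 'position': array([ 240.75932337, -576.17912579,  230.3241345 ]), 'ee_rot': array([-1.96517589e-01,  9.80499786e-01,  9.73793845e-04, -2.40286404e-04]), 'contact_force': array([-0.28502552,  0.6063266 , -1.13659022]), 'wrist_torque': array([0.00632728, 0.00740034, 0.03212041]), 'grasp_force': 0.0, 'gripper_width': 85.44768937445029}
```

View pics/top0.png

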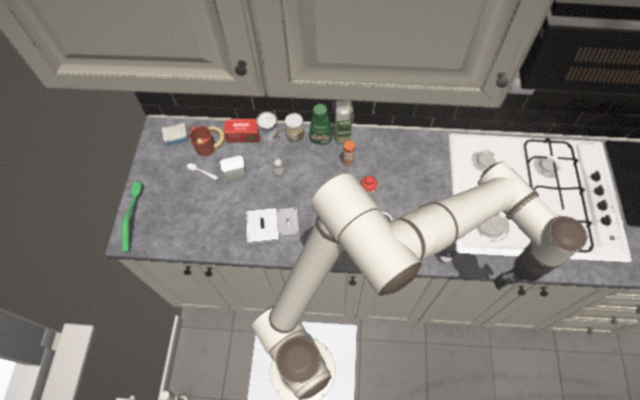

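View pics/side0.png

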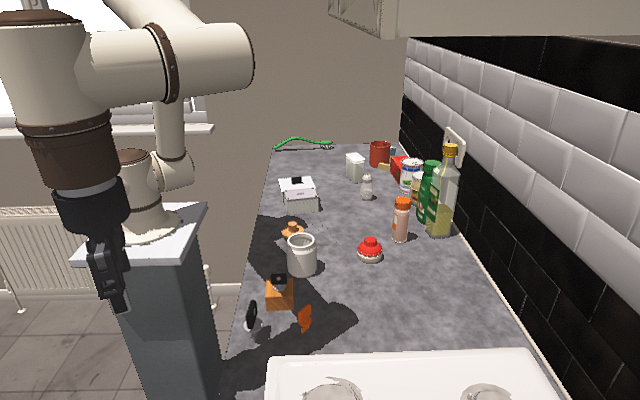

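```bash
python3 -m jog '[[[-0.5,0,0.3],[0,0,0],-1],[[-1,0,0.5],[0,0,0],-1],[[-1,0,0.5],[0,0,0],-1]]'; python3 -m jog '[[[-0.5,0,0],[0,0,0],-1],[[-1,0,0],[0,0,0],-1],[[-1,0,0],[0,0,0],-1]]';python3 -m jog '[[[-0.5,0,0],[0,0,0],-1],[[-1,0,0],[0,0,0],-1],[[-1,0,0],[0,0,0],-1],[[-1,0,0],[0,0,0],-1],[[-1,0,0],[0,0,0],-1]]'
python3 - <<'E'
from h import *
import pickle
for n in("top","side"):
    im=get_image(n);pickle.dump(im,open(n+"1.pkl","wb"))
    if n=="top": save(im,"top1.png",(200,130,460,270),3)
    else: save(im,"side1.png",(230,140,430,350),2.8)
E
```

```text
clock: 0.4
position: [138.1, -577.2, 284.0]
ee_rot: [-0.195, 0.981, -0.002, -0.0]
contact_force: [-0.5, -0.1, 0.6]
gripper_width: 85.3
grasp_force: 0.0
clock: 0.7
position: [36.7, -575.8, 280.8]
ee_rot: [-0.194, 0.981, 0.001, -0.0]
contact_force: [-0.0, -0.6, 0.5]
gripper_width: 85.3
grasp_force: 0.0
clock: 1.2
position: [-58.2, -576.6, 280.8]
ee_rot: [-0.197, 0.98, 0.0, 0.0]
contact_force: [-0.7, -0.7, -0.6]
gripper_width: 85.2
grasp_force: 0.0
```

View pics/top1.png

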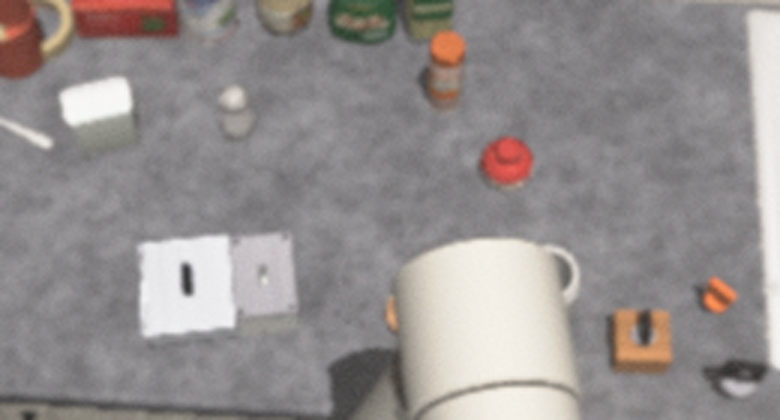

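View pics/side1.png

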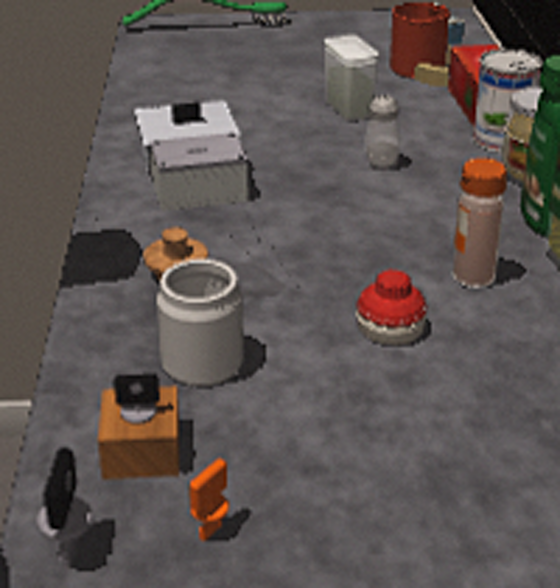

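```bash
cat > m.py <<'E'
from h import *
import pickle
T=pickle.load(open("top1.pkl","rb"));S=pickle.load(open("side1.pkl","rb"))
CT=cloud(T);CS=cloud(S)
def rect(C,x0,x1,y0,y1,z0,z1,n=""):
    m=(C[...,0]>x0)&(C[...,0]<x1)&(C[...,1]>y0)&(C[...,1]<y1)&(C[...,2]>z0)&(C[...,2]<z1)
    p=C[m]
    if len(p)<5: print(n,len(p));return
    print(n,len(p),"med",np.median(p,0).round(1),"rect",[np.round(a,1) for a in cv2.minAreaRect(p[:,:2].astype(np.float32))],"lo/hi",p[:,:2].min(0).round(),p[:,:2].max(0).round())
    return p
E
python3 - <<'E'
from m import *
f=lambda u,v:(200+u/3,130+v/3)
g=lambda u,v:(230+u/2.8,140+v/2.8)
for n,u,v,z in [("grip",188,266,74),("cover",264,265,55),("keyhole",263,273,55),("stand",641,338,40),("bowtop",645,314,76)]:
    print(n,atz(T,*f(u,v),z).round(1), CT[int(f(u,v)[1]),int(f(u,v)[0])].round(1))
for n,u,v,z in [("jarL",159,282,90),("jarR",240,282,90),("jarfar",200,262,90),("jarnear",200,304,90),("knobtop",175,233,48),("keyhole",198,150,55),("bowtop",136,377,76),("grip",187,108,74)]:
    print(n,atz(S,*g(u,v),z).round(1), CS[int(g(u,v)[1]),int(g(u,v)[0])].round(1))
E
```

```text
grip [467.4 173.2  74. ] [468.4 175.2  76.9]
cover [482.8  90.3  55. ] [486.1  91.   50.7]
keyhole [472.7  90.4  55. ] [490.4  97.8  16. ]
stand [ 425.9 -339.    40. ] [ 429.1 -337.1   37.9]
bowtop [ 439.6 -337.8   76. ] [ 444.5 -338.9   70.3]
jarL [ 444.5 -233.4   90. ] [431.5 -95.7   0.6]
jarR [ 513.6 -236.9   90. ] [ 513.4 -101.     1.4]
jarfar [ 479.2 -203.7   90. ] [ 478.2 -202.    90.6]
jarnear [ 479.8 -267.7   90. ] [ 478.7 -262.8   88.2]
knobtop [451.7 -83.5  48. ] [450.2 -82.2  48. ]
keyhole [473.   86.2  55. ] [470.6  92.9  53.8]
bowtop [ 430.8 -342.6   76. ] [ 429.4 -339.9   75.7]
grip [459.8 160.8  74. ] [456.8 171.   71.6]
```

Run:
```python
from m import *
for nm,C in (("T",CT),("S",CS)):
    print(nm)
    rect(C,395,480,-390,-290,32,46,"standtop")
    rect(C,395,480,-390,-290,54,90,"bow")
    rect(C,395,480,-390,-290,41,50,"collar")
    rect(C,390,560,40,250,45,60,"boxtop")
    rect(C,390,560,100,250,63,85,"grip")
    rect(C,410,550,-300,-170,85,96,"jar")
    rect(C,400,500,-130,-40,38,60,"knob"); rect(C,400,500,-130,-40,17,32,"flange")
save(T,"a.png",(235,195,310,250),8)
save(S,"b.png",(255,170,330,225),8)
a=cv2.imread("pics/a.png");b=cv2.imread("pics/b.png")
save(T,"c.png",(395,220,470,275),8); save(S,"d.png",(240,265,315,320),8)
c=cv2.imread("pics/c.png");d=cv2.imread("pics/d.png")
cv2.imwrite("pics/close1.png",cv2.resize(np.vstack([np.hstack([a,b]),np.hstack([c,d])]),(800,586)))
```

```text
T
standtop 267 med [ 425.  -336.3   39.3] rect [array([ 429.7, -340.5]), array([62.5, 61.4]), np.float64(0.9)] lo/hi [ 398. -371.] [ 461. -310.]
bow 38 med [ 426.4 -338.6   71.1] rect [array([ 430.9, -339.6]), array([34.7, 10. ]), np.float64(5.5)] lo/hi [ 413. -345.] [ 448. -335.]
collar 87 med [ 428.2 -336.3   43.1] rect [array([ 428.6, -339.9]), array([60.5, 60.8]), np.float64(88.2)] lo/hi [ 398. -370.] [ 460. -310.]
boxtop 1403 med [458.8 146.5  52. ] rect [array([462.9, 143.8]), array([119.5, 175.8]), np.float64(10.2)] lo/hi [391.  51.] [528. 240.]
grip 40 med [455.2 175.4  72.3] rect [array([467. , 159.5]), array([33.7, 59.2]), np.float64(29.0)] lo/hi [440. 125.] [476. 183.]
jar 33 med [ 490.  -253.3   88.6] rect [array([ 485.4, -246.2]), array([61.3, 23.7]), np.float64(22.9)] lo/hi [ 453. -260.] [ 510. -223.]
knob 0
flange 23 med [444.8 -55.5  23.6] rect [array([446.2, -55.9]), array([39.5,  6.9]), np.float64(3.6)] lo/hi [427. -61.] [466. -51.]
S
standtop 480 med [ 430.4 -354.2   39.8] rect [array([ 428.5, -341.7]), array([59. , 64.9]), np.float64(1.8)] lo/hi [ 398. -374.] [ 45
[... 260 characters left out ...]
i [ 400. -372.] [ 459. -316.]
boxtop 751 med [464.7 119.1  52.1] rect [array([462.1, 140.1]), array([114.9, 182.4]), np.float64(10.2)] lo/hi [393.  42.] [525. 237.]
grip 40 med [455.1 170.2  70.3] rect [array([456.4, 170.8]), array([12.6, 33.8]), np.float64(89.1)] lo/hi [440. 165.] [473. 177.]
jar 159 med [ 478.1 -235.3   88.9] rect [array([ 476.9, -231.8]), array([64.1, 64. ]), np.float64(19.8)] lo/hi [ 445. -264.] [ 510. -200.]
knob 55 med [450.4 -88.8  46.9] rect [array([449.6, -88.2]), array([24.9, 23.2]), np.float64(80.9)] lo/hi [ 439. -101.] [462. -74.]
flange 157 med [441.2 -90.1  25. ] rect [array([447.7, -82.4]), array([63.5, 51.5]), np.float64(27.5)] lo/hi [ 418. -115.] [480. -55.]
```

View pics/close1.png

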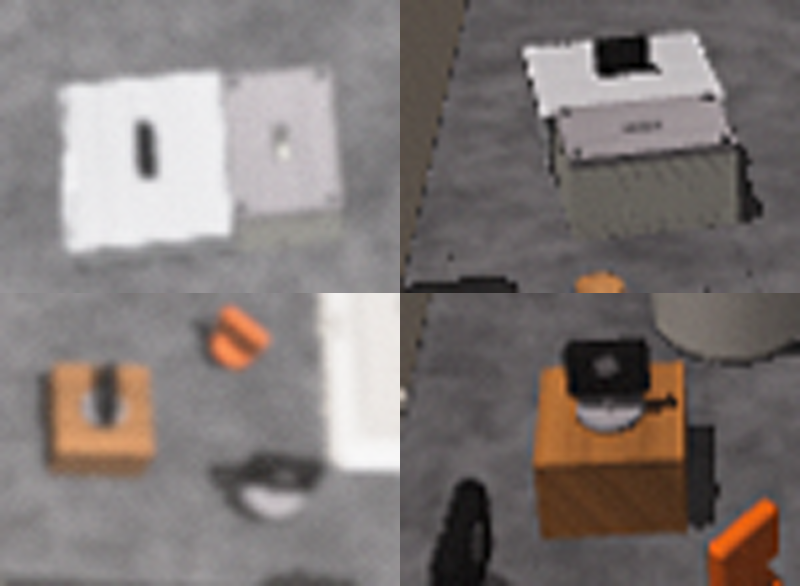

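Run:
```python
from m import *
print(atz(T,287.2,221.7,55),atz(S,299.9,193.3,55))
rect(CT,300,520,-480,-378,10,150,"loose T");rect(CS,300,520,-480,-378,10,150,"loose S")
print(read_state()["position"])
```

```text
[470.01357609  91.6864661   55.        ] [470.39214042  88.30792217  55.        ]
loose T 234 med [ 383.8 -436.    55.2] rect [array([ 423.5, -441.3]), array([ 61., 142.]), np.float64(86.8)] lo/hi [ 354. -470.] [ 496. -407.]
loose S 674 med [ 390.3 -443.4   48.5] rect [array([ 431.3, -435.9]), array([134.4,  43.2]), np.float64(14.3)] lo/hi [ 365. -470.] [ 498. -417.]
[ -57.72737188 -576.76124018  281.04707394]
```

```bash
python3 -m jog '[[[0.5,0,0],[0,0,-0.06],0],[[1,0,0],[0,0,-0.12],0],[[1,0.3,0],[0,0,-0.177],0]]'; python3 -m jog '[[[0.5,0,0],[0,0,0],0],[[1,0.3,0],[0,0,0],0]]'; python3 -m jog '[[[0.5,0,0],[0,0,0],0],[[1,0.5,0],[0,0,0],0]]';python3 -m jog '[[[0.5,0.2,0],[0,0,0],0],[[1,0.6,0],[0,0,0],0],[[1,0.6,-0.4],[0,0,0],0]]';python3 -m jog '[[[0.5,0.3,-0.2],[0,0,0],0],[[0.89,0.66,-0.6],[0,0,0],0],[[0.89,0.66,-1],[0,0,0],0],[[0.89,0.66,-1],[0,0,0],0],[[0.89,0.66,-1],[0,0,0],0],[[0.89,0.66,-1],[0,0,0],0]]'
python3 -c "
from h import *
im=get_image('side');save(im,'e.png',(220,180,360,330),4)"
```

```text
clock: 1.6
position: [46.5, -548.3, 279.9]
ee_rot: [-0.013, 1.0, 0.0, 0.0]
contact_force: [0.1, -0.2, -0.8]
gripper_width: 44.4
grasp_force: 0.0
clock: 1.8
position: [136.5, -521.3, 280.9]
ee_rot: [-0.013, 1.0, -0.0, -0.0]
contact_force: [0.5, -1.2, -0.3]
gripper_width: 42.9
grasp_force: 0.0
clock: 2.0
position: [223.3, -486.1, 280.5]
ee_rot: [-0.013, 1.0, -0.0, -0.0]
contact_force: [0.6, -0.1, -1.7]
gripper_width: 42.6
grasp_force: 0.0
clock: 2.3
position: [325.8, -425.4, 246.3]
ee_rot: [-0.016, 1.0, -0.005, 0.005]
contact_force: [1.0, -1.0, 0.3]
gripper_width: 42.7
grasp_force: 0.0
clock: 2.9
position: [409.1, -360.4, 142.9]
ee_rot: [-0.013, 1.0, -0.001, 0.001]
contact_force: [0.5, 0.8, 1.5]
gripper_width: 42.6
grasp_force: 0.0
```

View pics/e.png

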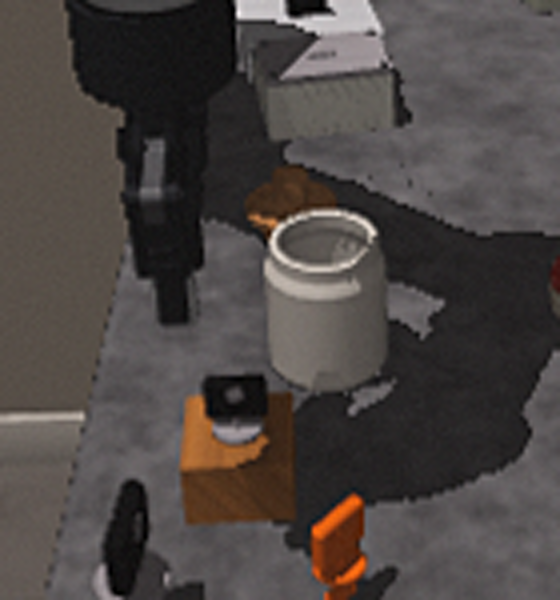

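```bash
python3 -m jog '[[[0.205,0.19,-0.4],[0,0,0],0],[[0.205,0.19,-0.4],[0,0,0],0],[[0.205,0.19,-0.4],[0,0,0],0],[[0.205,0.19,-0.4],[0,0,0],0]]'
python3 -c "
from h import *
im=get_image('side');save(im,'f.png',(200,200,320,320),5)"
```

```text
clock: 3.35
position: [429.3, -341.9, 103.4]
ee_rot: [-0.012, 1.0, -0.001, 0.002]
contact_force: [0.3, -0.2, 0.2]
gripper_width: 42.6
grasp_force: 0.0
```

View pics/f.png

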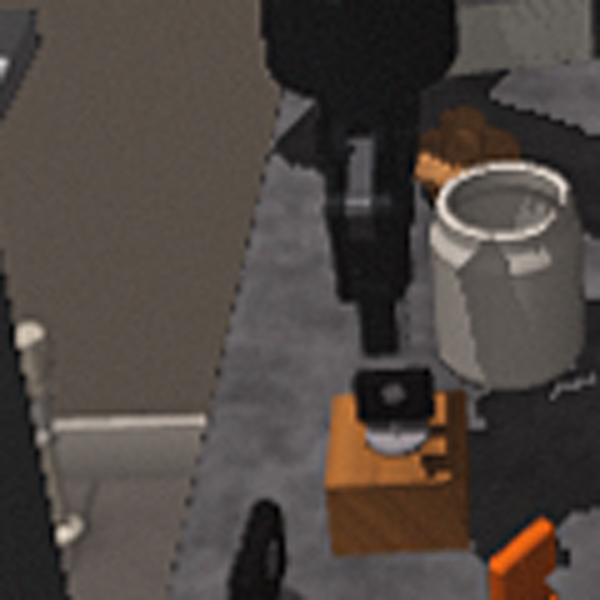

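Run:
```python
from m import *
p=proj(S,[[429.3,-362,103],[429.3,-341,103],[429.3,-341,76],[412.5,-345,76],[446.5,-345,76]])
print(((p-[200,200]+.5)*5).round(1))
im=get_image("side");C=cloud(im)
rect(C,400,470,-390,-320,96,125,"finger")
rect(C,400,470,-390,-320,55,85,"bow")
```

```text
[[384.5 354.2]
 [387.9 323.1]
 [392.  373.4]
 [352.3 380.5]
 [431.5 378.2]]
finger 72 med [ 430.8 -371.   117.6] rect [array([ 435.7, -352.1]), array([59.7, 20.9]), np.float64(68.7)] lo/hi [ 418. -379.] [ 440. -320.]
bow 152 med [ 429.6 -345.2   67.9] rect [array([ 429.2, -343.7]), array([ 9.5, 34.2]), np.float64(89.2)] lo/hi [ 412. -348.] [ 446. -339.]
```

```bash
python3 -m jog '[[[0,0,-0.3],[0,0,0],0],[[0,0,-0.55],[0,0,0],0],[[0,0,-0.55],[0,0,0],0],[[0,0,-0.55],[0,0,0],0]]'
python3 -m jog '[[[0,0,0],[0,0,0],1],[[0,0,0],[0,0,0],1],[[0,0,0],[0,0,0],1],[[0,0,0],[0,0,0],1],[[0,0,0],[0,0,0],1],[[0,0,0],[0,0,0],1]]'
```

```text
clock: 3.85
position: [429.1, -341.2, 47.2]
ee_rot: [-0.013, 1.0, -0.0, 0.0]
contact_force: [0.9, -1.2, -0.1]
gripper_width: 42.5
grasp_force: 0.0
clock: 4.45
position: [429.7, -341.1, 47.8]
ee_rot: [-0.013, 1.0, -0.001, 0.001]
contact_force: [-1.1, -0.1, 6.2]
gripper_width: 7.7
grasp_force: 60.0
```

```bash
python3 -m jog '[[[0,0,0.2],[0,0,0],1],[[0,0,0.4],[0,0,0],1],[[0,0,0.7],[0,0,0],1],[[0,0,1],[0,0,0],1],[[0,0,1],[0,0,0],1]]'
python3 -m jog '[[[0,0,0.35],[0,0,0],1],[[0,0,0.35],[0,0,0],1],[[0,0,0.35],[0,0,0],1]]'
python3 -c "
from h import *
im=get_image('side');save(im,'g.png',(200,160,340,300),4)"
```

```text
clock: 4.95
position: [431.2, -341.9, 150.9]
ee_rot: [-0.013, 1.0, -0.002, 0.004]
contact_force: [1.1, 0.4, -0.9]
gripper_width: 8.1
grasp_force: 59.1
clock: 5.25
position: [428.7, -340.4, 181.4]
ee_rot: [-0.012, 1.0, 0.0, 0.0]
contact_force: [-0.4, -0.2, -0.8]
gripper_width: 8.2
grasp_force: 59.1
```

View pics/g.png

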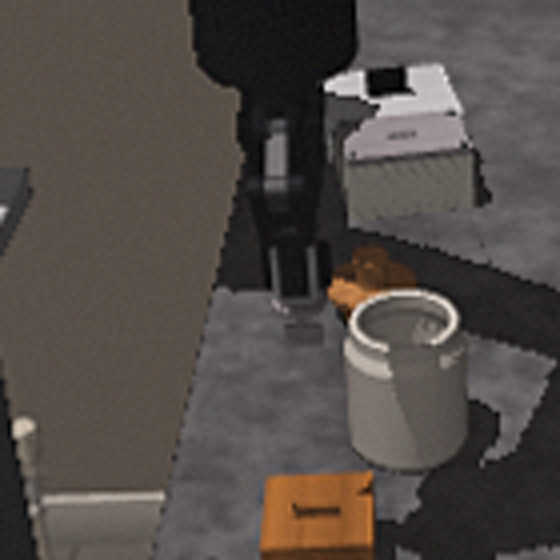

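Run:
```python
from m import *
print(atz(S,278.25,287,40).round(1))
im=get_image("side");C=cloud(im);print(read_state()["position"])
for a in((145,158),(158,168),(168,175),(176,185),(185,196),(196,212)): rect(C,390,470,-380,-300,*a,str(a))
im=get_image("top");C=cloud(im);m=(C[...,0]>400)&(C[...,0]<460)&(C[...,1]>-370)&(C[...,1]<-310);print(m.sum())
```

```text
[ 427.7 -340.6   40. ]
[ 427.90068275 -340.03473177  179.99386348]
(145, 158) 32 med [ 428.5 -342.3  153.1] rect [array([ 427.5, -342. ]), array([18.8,  3.7]), np.float64(1.2)] lo/hi [ 418. -344.] [ 437. -340.]
(158, 168) 29 med [ 427.2 -342.4  160.6] rect [array([ 427.7, -341.5]), array([ 6. , 18.7]), np.float64(83.4)] lo/hi [ 419. -344.] [ 437. -338.]
(168, 175) 8 med [ 425.7 -350.2  174.1] rect [array([ 428.5, -349.9]), array([24.1,  6.8]), np.float64(5.3)] lo/hi [ 416. -353.] [ 440. -345.]
(176, 185) 48 med [ 429.  -349.9  177.5] rect [array([ 430.4, -346.2]), array([28.1, 15. ]), np.float64(27.7)] lo/hi [ 416. -354.] [ 443. -334.]
(185, 196) 67 med [ 430.  -350.8  190.8] rect [array([ 429.2, -350.1]), array([34. , 20.6]), np.float64(7.6)] lo/hi [ 411. -360.] [ 445. -338.]
(196, 212) 117 med [ 430.7 -351.2  204. ] rect [array([ 429.4, -350.3]), array([32.5, 19.6]), np.float64(9.8)] lo/hi [ 412. -360.] [ 444. -339.]
1157
```

```bash
for i in 1 2 3 ; do python3 -m jog '[[[0.05,0.4,0],[0,0,0.01],1],[[0.1,0.8,0],[0,0,0.02],1],[[0.1,1,0],[0,0,0.02],1],[[0.1,1,0],[0,0,0.02],1]]' | sed -n 2p; done; python3 -m jog '[[[0.05,0.4,0],[0,0,0.01],1],[[0.1,0.8,-0.1],[0,0,0.013],1],[[0.13,1,-0.2],[0,0,0.013],1],[[0.13,1,-0.4],[0,0,0.013],1],[[0.13,1,-0.4],[0,0,0.013],1]]'; python3 -m jog '[[[0,0.29,0],[0,0,0],1],[[0,0.29,-0.1],[0,0,0],1],[[0,0.29,-0.1],[0,0,0],1],[[0,0.29,-0.1],[0,0,0],1]]'
```

```text
position: [438.1, -238.5, 180.4]
position: [448.6, -139.4, 180.7]
position: [459.0, -39.9, 180.9]
clock: 7.1
position: [470.1, 57.9, 138.6]
ee_rot: [-0.088, 0.996, -0.001, -0.003]
contact_force: [-0.5, -0.5, 0.0]
gripper_width: 8.2
grasp_force: 59.2
clock: 7.5
position: [471.6, 87.2, 131.3]
ee_rot: [-0.088, 0.996, -0.0, -0.0]
contact_force: [-0.0, 0.8, 0.1]
gripper_width: 7.9
grasp_force: 59.2
```

```bash
python3 -m jog '[[[-0.006,0.026,-0.25],[0,0,0],1],[[-0.006,0.026,-0.25],[0,0,0],1],[[-0.006,0.026,-0.25],[0,0,0],1]]'
python3 - <<'E'
from m import *
im=get_image("side");save(im,"i.png",(270,150,340,210),10);C=cloud(im);print(read_state()["position"])
for a in((67,80),(80,90),(92,100)): rect(C,430,510,60,110,*a,str(a))
rect(C,390,560,40,250,45,60,"box")
im=get_image("top");save(im,"j.png",(240,190,320,250),8)
E
```

```text
clock: 7.8
position: [471.1, 90.3, 106.6]
ee_rot: [-0.089, 0.996, -0.0, -0.0]
contact_force: [-0.7, -0.1, 0.5]
gripper_width: 7.8
grasp_force: 59.2
[471.62066691  90.66331085 107.12251135]
(67, 80) 8 med [470.   89.2  76.9] rect [array([470.1,  88.2]), array([16.2,  3.7]), np.float64(6.5)] lo/hi [462.  86.] [478.  91.]
(80, 90) 15 med [471.7  87.9  83.9] rect [array([470.3,  88.6]), array([16.3,  7. ]), np.float64(7.1)] lo/hi [462.  85.] [478.  93.]
(92, 100) 5 med [469.   78.7  99.3] rect [array([469.5,  79.3]), array([9. , 8.9]), np.float64(49.5)] lo/hi [463.  77.] [476.  86.]
box 706 med [463.  114.2  52.3] rect [array([462. , 140.1]), array([114.7, 178.9]), np.float64(10.3)] lo/hi [392.  45.] [525. 237.]
```

View pics/i.png

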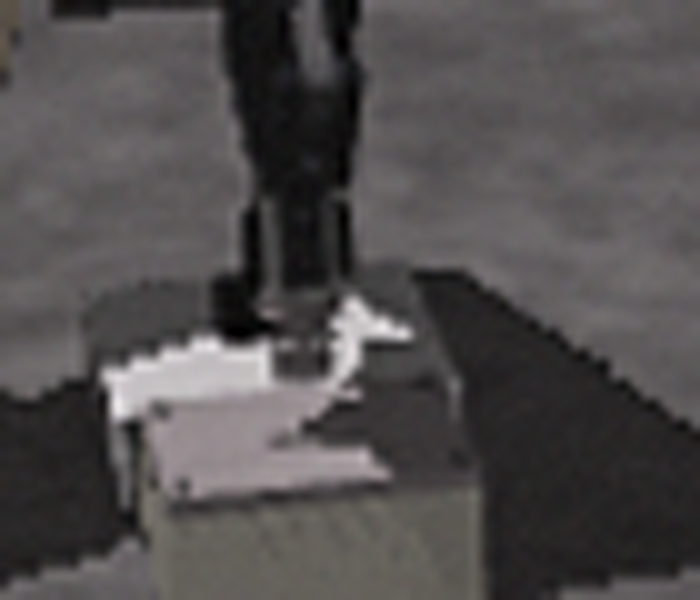

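```bash
python3 -m jog '[[[0,-0.006,-0.1],[0,0,0],1],[[0,-0.006,-0.15],[0,0,0],1],[[0,-0.006,-0.19],[0,0,0],1],[[0,-0.006,-0.19],[0,0,0],1]]'; python3 -m jog '[[[0,0,-0.03],[0,0,0],1],[[0,0,-0.06],[0,0,0],1],[[0,0,-0.06],[0,0,0],1]]'
```

```text
clock: 8.3
position: [470.6, 90.2, 86.6]
ee_rot: [-0.089, 0.996, -0.0, -0.001]
contact_force: [-0.3, 0.2, -0.7]
gripper_width: 8.2
grasp_force: 59.2
clock: 8.6
position: [470.8, 90.3, 80.9]
ee_rot: [-0.089, 0.996, -0.0, -0.0]
contact_force: [0.3, -0.1, -1.4]
gripper_width: 8.0
grasp_force: 59.2
```

Entering freely, no force.

```bash
python3 -m jog '[[[0,0,-0.05],[0,0,0],1],[[0,0,-0.1],[0,0,0],1],[[0,0,-0.13],[0,0,0],1],[[0,0,-0.13],[0,0,0],1]]'; python3 -m jog '[[[0,0,-0.02],[0,0,0],1],[[0,0,-0.04],[0,0,0],1],[[0,0,-0.05],[0,0,0],1],[[0,0,-0.06],[0,0,0],1],[[0,0,-0.06],[0,0,0],1]]'
```

```text
clock: 9.0
position: [470.7, 90.2, 67.7]
ee_rot: [-0.089, 0.996, -0.0, -0.001]
contact_force: [-0.3, 0.1, -0.5]
gripper_width: 7.4
grasp_force: 59.2
clock: 9.5
position: [471.1, 90.4, 62.9]
ee_rot: [-0.089, 0.996, -0.0, 0.0]
contact_force: [-1.8, -0.3, 4.1]
gripper_width: 8.3
grasp_force: 60.0
```

```bash
python3 -c "
from h import *
s=read_state();print(s['joints'],s['wrist_torque'])"; python3 -m jog '[[[0,0,0],[0,0,-0.05],1],[[0,0,0],[0,0,-0.1],1],[[0,0,0],[0,0,-0.15],1],[[0,0,0],[0,0,-0.2],1],[[0,0,0],[0,0,-0.25],1],[[0,0,0],[0,0,-0.3],1],[[0,0,0],[0,0,-0.3],1]]';  python3 -c "
from h import *
s=read_state();print(s['joints'],s['wrist_torque'])"
```

```text
[ 5.29391711e-01  3.45808083e-01 -5.58444716e-01  3.04626320e-04
 -6.66525844e-01 -1.92202357e+00] [-0.02592688  0.52133616 -0.0223602 ]
clock: 10.2
position: [471.8, 90.8, 62.9]
ee_rot: [0.223, 0.975, 0.0, 0.001]
contact_force: [-0.7, 0.5, 2.9]
gripper_width: 7.8
grasp_force: 59.8
[ 5.29355331e-01  3.46119914e-01 -5.57981606e-01  4.13334118e-04
 -6.65044025e-01 -2.55022671e+00] [0.06233654 0.10350907 0.00832444]
```

```bash
python3 -m jog '[[[0,0,0],[0,0,0],0],[[0,0,0],[0,0,0],0],[[0,0,0],[0,0,0],0],[[0,0,0],[0,0,0],0],[[0,0,0.3],[0,0,0],0],[[0,0,0.6],[0,0,0],0],[[0,0,0.6],[0,0,0],0]]'
for i in 1 2; do python3 -m jog '[[[0,0,0],[0,0,0.07],0],[[0,0,0],[0,0,0.14],0],[[0,0,0],[0,0,0.21],0],[[0,0,0],[0,0,0.28],0],[[0,0,0],[0,0,0.35],0],[[0,0,0],[0,0,0.42],0],[[0,0,0],[0,0,0.49],0],[[0,0,0],[0,0,0.56],0],[[0,0,0],[0,0,0.63],0],[[0,0,0],[0,0,0.7],0],[[0,0,0],[0,0,0.75],0],[[0,0,0],[0,0,0.75],0]]'; done
python3 - <<'E'
from m import *
s=read_state();print(s['joints'],s['position'])
im=get_image("side");C=cloud(im)
rect(C,440,505,60,120,66,95,"bow")
save(im,"k.png",(270,150,340,210),8)
E
```

```text
clock: 10.9
position: [473.7, 91.6, 126.0]
ee_rot: [0.223, 0.975, 0.003, 0.003]
contact_force: [0.1, 0.6, 0.6]
gripper_width: 43.0
grasp_force: 0.0
clock: 12.1
position: [470.7, 90.3, 121.7]
ee_rot: [-0.531, 0.847, 0.0, -0.001]
contact_force: [0.8, 0.3, 0.2]
gripper_width: 42.4
grasp_force: 0.0
clock: 13.3
position: [470.9, 90.3, 122.0]
ee_rot: [0.975, -0.224, -0.0, 0.0]
contact_force: [0.7, -0.0, 0.4]
gripper_width: 42.3
grasp_force: 0.0
[ 5.29223585e-01  2.56764221e-01 -4.92576746e-01 -1.61896871e-04
 -8.22101813e-01  5.89099319e-01] [470.88005879  90.32139581 121.95010677]
bow 79 med [471.5  85.8  80.7] rect [array([471.4,  88.4]), array([13. , 34.5]), np.float64(66.4)] lo/hi [455.  76.] [487.  98.]
```

View pics/k.png

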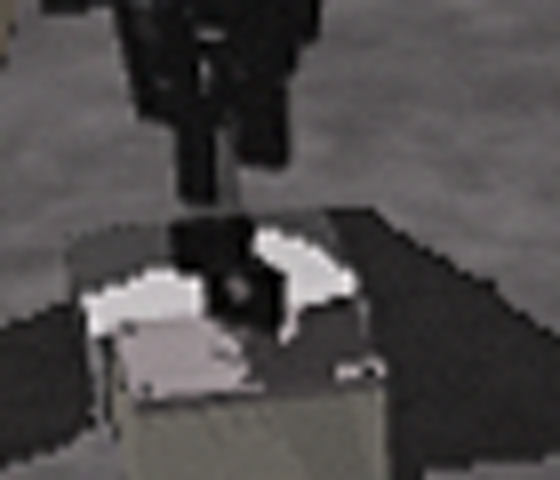

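```bash
python3 -m jog '[[[0,0,-0.3],[0,0,0],0],[[0,0,-0.59],[0,0,0],0],[[0,0,-0.59],[0,0,0],0],[[0,0,-0.59],[0,0,0],1],[[0,0,-0.59],[0,0,0],1],[[0,0,-0.59],[0,0,0],1],[[0,0,-0.59],[0,0,0],1],[[0,0,-0.59],[0,0,0],1]]'; python3 -m jog '[[[0,0,0],[0,0,-0.05],1],[[0,0,0],[0,0,-0.1],1],[[0,0,0],[0,0,-0.15],1],[[0,0,0],[0,0,-0.2],1],[[0,0,0],[0,0,-0.25],1],[[0,0,0],[0,0,-0.3],1],[[0,0,0],[0,0,-0.33],1],[[0,0,0],[0,0,-0.33],1]]';  python3 -c "
from h import *
s=read_state();print(s['joints'],s['wrist_torque'])"
python3 -m jog '[[[0,0,0],[0,0,-0.02],1],[[0,0,0],[0,0,-0.04],1],[[0,0,0],[0,0,-0.055],1],[[0,0,0],[0,0,-0.055],1]]';  python3 -c "
from h import *
s=read_state();print(s['joints'],s['wrist_torque'])"
```

```text
clock: 14.15
position: [472.1, 90.8, 64.8]
ee_rot: [0.975, -0.223, 0.001, -0.001]
contact_force: [-0.9, 0.3, 6.6]
gripper_width: 8.1
grasp_force: 59.5
clock: 14.95
position: [472.2, 90.9, 64.8]
ee_rot: [0.841, -0.541, 0.001, -0.001]
contact_force: [0.3, -0.6, 6.7]
gripper_width: 7.9
grasp_force: 59.6
[ 0.52923842  0.34300883 -0.55615345  0.00094937 -0.66853737 -0.10127375] [-0.22330765  0.16638577 -0.012367  ]
clock: 15.35
position: [472.3, 90.9, 64.8]
ee_rot: [0.809, -0.588, 0.001, -0.001]
contact_force: [-0.9, 1.4, 6.2]
gripper_width: 7.8
grasp_force: 59.5
[ 0.52924379  0.34304633 -0.55616574  0.00107257 -0.668493   -0.21569049] [-0.17664756  0.12429974  0.03729913]
```

```bash
for i in 1 2 3; do python3 -m jog '[[[0,0,0],[0,0,-0.0125],1],[[0,0,0],[0,0,-0.025],1],[[0,0,0],[0,0,-0.025],1]]' | sed -n 3p;  python3 -c "
from h import *
s=read_state();print(s['joints'][5],s['wrist_torque'],s['joint_efforts'][5])"; done
```

```text
ee_rot: [0.794, -0.608, 0.001, -0.001]
-0.26697566579050025 [-0.19715377  0.21361088  0.36442519] -0.42611734941601753
ee_rot: [0.778, -0.628, 0.001, -0.001]
-0.3180674344995312 [-0.15769643  0.17927139  0.765749  ] -0.8076114021241665
ee_rot: [0.762, -0.647, 0.001, -0.001]
-0.36924970748205277 [-0.13355019  0.22111568  1.05152988] -1.167203038930893
```

```bash
python3 -m jog '[[[0,0,0],[0,0,0.06],1],[[0,0,0],[0,0,0.12],1],[[0,0,0],[0,0,0.18],1],[[0,0,0],[0,0,0.24],1],[[0,0,0],[0,0,0.3],1],[[0,0,0],[0,0,0.36],1],[[0,0,0],[0,0,0.42],1],[[0,0,0],[0,0,0.48],1],[[0,0,0],[0,0,0.54],1],[[0,0,0],[0,0,0.60],1],[[0,0,0],[0,0,0.66],1],[[0,0,0],[0,0,0.72],1],[[0,0,0],[0,0,0.757],1],[[0,0,0],[0,0,0.757],1]]'; python3 -c "
from h import *
s=read_state();print(s['joints'][5],s['wrist_torque'])"
for i in 1 2 3 4 5; do python3 -m jog '[[[0,0,0],[0,0,0.0125],1],[[0,0,0],[0,0,0.025],1],[[0,0,0],[0,0,0.025],1]]' | sed -n 3p;  python3 -c "
from h import *
s=read_state();print(s['joints'][5],s['wrist_torque'])"; done
```

```text
clock: 17.65
position: [472.0, 90.6, 64.8]
ee_rot: [0.996, 0.087, 0.001, -0.0]
contact_force: [-0.9, -1.1, 7.4]
gripper_width: 7.9
grasp_force: 59.6
1.2143407408916884 [-0.3211774   0.25989433  0.02194248]
ee_rot: [0.994, 0.112, 0.001, -0.0]
1.2657673111785952 [-0.38230873  0.24519924  0.06109452]
ee_rot: [0.99, 0.138, 0.001, -0.0]
1.3181231981015282 [-0.35661646  0.22555913  0.03063624]
ee_rot: [0.986, 0.164, 0.001, -0.0]
1.3704447286719164 [-0.28964774  0.25788246  0.08132404]
ee_rot: [0.982, 0.189, 0.001, -0.0]
1.4222978431211974 [-0.4513854   0.23848569 -0.1956536 ]
ee_rot: [0.977, 0.214, 0.001, -0.0]
1.4734314976800749 [-0.35970005  0.17489127 -0.57115116]
```

```bash
python3 -m jog '[[[0,0,0],[0,0,-0.05],1],[[0,0,0],[0,0,-0.1],1],[[0,0,0],[0,0,-0.114],1],[[0,0,0],[0,0,-0.114],1]]';python3 -m jog '[[[0,0,0.03],[0,0,0],1],[[0,0,0.06],[0,0,0],1],[[0,0,0.1],[0,0,0],1],[[0,0,0.1],[0,0,0],1]]'; python3 -c "
from h import *
s=read_state();print(s['joints'][5],s['wrist_torque'])"
```

```text
clock: 19.55
position: [472.2, 90.8, 64.8]
ee_rot: [0.995, 0.097, 0.002, -0.0]
contact_force: [-0.9, -0.7, 6.0]
gripper_width: 8.1
grasp_force: 59.5
clock: 19.95
position: [471.4, 90.6, 73.9]
ee_rot: [0.995, 0.097, 0.001, -0.0]
contact_force: [-0.9, -0.7, -0.5]
gripper_width: 7.8
grasp_force: 58.7
1.2362777088167372 [-0.02689589 -0.0337771   0.01169412]
```

```bash
python3 -m jog '[[[0,0,0.1],[0,0,0],1],[[0,0,0.2],[0,0,0],1],[[0,0,0.4],[0,0,0],1],[[0,0,0.7],[0,0,0],1],[[0,0,1],[0,0,0],1],[[0,0,1],[0,0,0],1],[[0,0,1],[0,0,0],1]]'
python3 - <<'E'
from m import *
print(read_state()['position'],read_state()['ee_rot'])
im=get_image("side");C=cloud(im)
for z in range(124,200,6): rect(C,430,510,60,115,z,z+6,str(z))
save(im,"l.png",(270,120,340,200),7)
E
```

```text
clock: 20.65
position: [471.1, 90.6, 174.5]
ee_rot: [0.995, 0.097, 0.001, -0.001]
contact_force: [-0.5, -0.4, -1.3]
gripper_width: 8.3
grasp_force: 58.6
[471.09732713  90.57347946 174.45544014] [ 9.95274689e-01  9.70930644e-02  9.12379710e-04 -6.30330278e-04]
124 0
130 0
136 3
142 11 med [467.9  87.8 145.2] rect [array([470.7,  87.8]), array([18.6,  4.2]), np.float64(13.0)] lo/hi [462.  84.] [480.  90.]
148 14 med [471.2  88.  150. ] rect [array([471.2,  88.2]), array([18.7,  5.6]), np.float64(3.9)] lo/hi [462.  86.] [480.  92.]
154 4
160 2
166 24 med [470.4  84.8 168.3] rect [array([470.4,  84.6]), array([27.4, 19.6]), np.float64(1.7)] lo/hi [456.  75.] [484.  95.]
172 11 med [472.1  81.7 176. ] rect [array([471.4,  81.6]), array([27.8, 10.3]), np.float64(8.8)] lo/hi [457.  75.] [484.  89.]
178 19 med [469.4  79.6 181.6] rect [array([471.6,  80.4]), array([31.6, 18.7]), np.float64(14.7)] lo/hi [454.  69.] [484.  93.]
184 16 med [468.4  78.4 187.6] rect [array([469.6,  79.1]), array([30.3, 17.8]), np.float64(0.4)] lo/hi [454.  70.] [485.  88.]
190 23 med [473.   78.6 192.7] rect [array([471.9,  78.9]), array([31.1, 16. ]), np.float64(15.0)] lo/hi [455.  72.] [485.  91.]
196 19 med [467.4  81.8 198.5] rect [array([469.5,  82.3]), array([24.3, 29.6]), np.float64(85.2)] lo/hi [455.  70.] [485.  96.]
```

View pics/l.png

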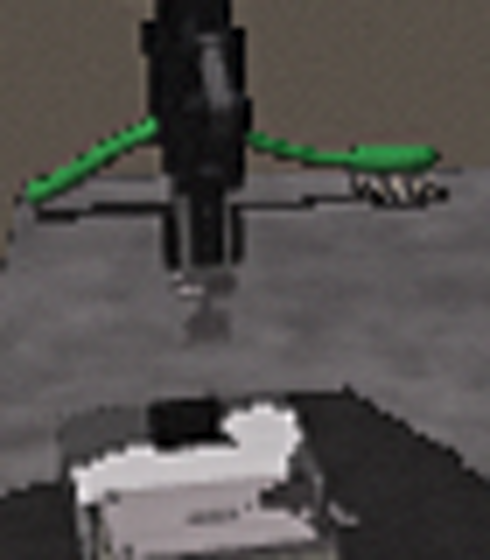

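```bash
for i in 1 2 3 4 ; do python3 -m jog '[[[-0.05,-0.4,0],[0,0,-0.01],1],[[-0.1,-0.8,0],[0,0,-0.02],1],[[-0.1,-1,0],[0,0,-0.02],1],[[-0.1,-1,0],[0,0,-0.02],1]]' | sed -n 2p; done; python3 -m jog '[[[-0.014,-0.3,0],[0,0,0],1],[[-0.014,-0.317,-0.3],[0,0,0],1],[[-0.014,-0.317,-0.7],[0,0,0],1],[[-0.014,-0.317,-0.8],[0,0,0],1],[[-0.014,-0.317,-0.8],[0,0,0],1],[[-0.014,-0.317,-0.8],[0,0,0],1]]'
python3 - <<'E'
from m import *
print(read_state()['position'],read_state()['joints'])
im=get_image("side");C=cloud(im)
rect(C,405,455,-370,-310,58,74,"bit")
rect(C,395,480,-390,-290,32,46,"stand")
E
```

```text
position: [459.7, -11.7, 172.1]
position: [450.6, -110.8, 172.4]
position: [441.2, -210.3, 172.5]
position: [431.5, -310.0, 172.5]
clock: 22.9
position: [431.1, -340.9, 94.7]
ee_rot: [1.0, 0.015, 0.001, 0.001]
contact_force: [0.7, -0.0, 0.1]
gripper_width: 8.0
grasp_force: 58.9
[ 431.14234066 -340.93180821   94.66396885] [-3.73735677e-01  3.96702616e-01 -3.59318515e-01  8.74661173e-04
 -8.12752357e-01  1.97319967e+00]
bit 54 med [ 431.2 -343.4   68.9] rect [array([ 430.3, -341.9]), array([ 7.6, 19.7]), np.float64(89.2)] lo/hi [ 420. -346.] [ 440. -338.]
stand 552 med [ 428.8 -348.2   39.7] rect [array([ 428.5, -342.2]), array([59.3, 63.4]), np.float64(2.0)] lo/hi [ 399. -374.] [ 459. -310.]
```

```bash
python3 -m jog '[[[-0.015,0,-0.1],[0,0,0],1],[[-0.015,0,-0.2],[0,0,0],1],[[-0.015,0,-0.25],[0,0,0],1],[[-0.015,0,-0.25],[0,0,0],1]]'; python3 -m jog '[[[0,0,-0.05],[0,0,0],1],[[0,0,-0.1],[0,0,0],1],[[0,0,-0.15],[0,0,0],1],[[0,0,-0.18],[0,0,0],1],[[0,0,-0.2],[0,0,0],1],[[0,0,-0.21],[0,0,0],1],[[0,0,-0.21],[0,0,0],1]]'
```

```text
clock: 23.35
position: [428.0, -341.2, 67.4]
ee_rot: [1.0, 0.013, -0.001, -0.0]
contact_force: [0.5, -0.2, -0.7]
gripper_width: 7.8
grasp_force: 58.9
clock: 24.05
position: [428.0, -341.2, 49.8]
ee_rot: [1.0, 0.014, -0.0, 0.0]
contact_force: [-4.6, 4.4, 15.7]
gripper_width: 7.9
grasp_force: 61.5
```

```bash
python3 -m jog '[[[0,0,0.01],[0,0,0],0],[[0,0,0.01],[0,0,0],0],[[0,0,0.01],[0,0,0],0],[[0,0,0.01],[0,0,0],0],[[0,0,0.3],[0,0,0],0],[[0,0,0.6],[0,0,0],0],[[0,0,1],[0,0,0],0],[[0,0,1],[0,0,0],0]]'
python3 -m jog '[[[0.1,0.4,0.3],[0,0,0],0],[[0.1,0.8,0.4],[0,0,0],0],[[0.1,1,0.4],[0,0,0],0],[[0.1,1,0.4],[0,0,0],0]]'
python3 - <<'E'
from m import *
print(read_state()['position'],read_state()['joints'])
im=get_image("side");C=cloud(im)
rect(C,395,480,-390,-290,54,90,"bow")
rect(C,395,480,-390,-290,41,50,"collar")
rect(C,395,480,-390,-290,32,46,"stand")
rect(C,410,550,-300,-170,85,96,"jar");
rect(C,400,500,-130,-40,38,60,"knob")
E
```

```text
clock: 24.85
position: [431.5, -343.2, 152.8]
ee_rot: [1.0, 0.014, 0.005, 0.003]
contact_force: [-0.4, -1.1, 0.8]
gripper_width: 42.7
grasp_force: 0.0
clock: 25.25
position: [438.1, -239.4, 187.5]
ee_rot: [1.0, 0.015, 0.0, -0.0]
contact_force: [0.2, 0.3, -0.4]
gripper_width: 42.5
grasp_force: 0.0
[ 438.14200088 -239.37058573  187.51552771] [-1.74528512e-01  2.10276372e-01 -3.60135446e-01 -5.84631800e-04
 -9.99813886e-01  1.77586603e+00]
bow 157 med [ 427.7 -345.3   68.4] rect [array([ 427.8, -343.7]), array([10. , 33.3]), np.float64(89.3)] lo/hi [ 411. -349.] [ 444. -339.]
collar 110 med [ 430.  -347.3   43. ] rect [array([ 429.3, -343.1]), array([58.6, 57.6]), np.float64(2.9)] lo/hi [ 399. -371.] [ 458. -313.]
stand 473 med [ 431. -354.   40.] rect [array([ 428.7, -341.4]), array([59. , 63.5]), np.float64(1.3)] lo/hi [ 399. -373.] [ 459. -310.]
jar 162 med [ 478. -232.   89.] rect [array([ 477.2, -231.7]), array([64.7, 64. ]), np.float64(2.6)] lo/hi [ 445. -264.] [ 510. -199.]
knob 56 med [450.4 -89.2  47.2] rect [array([450.3, -87. ]), array([22.6, 22. ]), np.float64(2.2)] lo/hi [439. -98.] [462. -76.]
```

```bash
for i in 1 2 3 4 ; do python3 -m jog '[[[0.02,0.5,0],[0,0,0.01],0],[[0.04,1,0],[0,0,0.0175],0],[[0.04,1,0],[0,0,0.0175],0],[[0.04,1,0],[0,0,0.0175],0]]' | sed -n 2p; done; python3 -m jog '[[[0.02,0.14,-0.4],[0,0,0],0],[[0.02,0.14,-0.8],[0,0,0],0],[[0.02,0.14,-0.95],[0,0,0],0],[[0.02,0.14,-0.95],[0,0,0],0]]'
python3 - <<'E'
from m import *
s=read_state();print(s['position'],s['ee_rot'])
E
```

```text
position: [442.5, -141.0, 187.0]
position: [446.5, -41.7, 187.0]
position: [450.5, 57.8, 186.9]
position: [454.5, 157.4, 186.8]
clock: 27.3
position: [454.8, 169.1, 89.8]
ee_rot: [0.996, 0.085, -0.003, 0.002]
contact_force: [0.6, -0.7, 0.2]
gripper_width: 42.9
grasp_force: 0.0
[454.82990596 169.09815919  89.82565984] [ 0.99639705  0.0847361  -0.00301748  0.00189819]
```

```bash
python3 -m jog '[[[0,0.03,-0.2],[0,0,0.003],0],[[0,0.03,-0.35],[0,0,0.003],0],[[0,0.03,-0.35],[0,0,0.003],0]]'; python3 -m jog '[[[0,0,0],[0,0,0],1],[[0,0,0],[0,0,0],1],[[0,0,0],[0,0,0],1],[[0,0,0],[0,0,0],1],[[0,0,0],[0,0,0],1],[[0,0,0],[0,0,0],1]]'
```

```text
clock: 27.6
position: [456.1, 173.8, 56.9]
ee_rot: [0.996, 0.089, -0.001, 0.001]
contact_force: [0.6, -0.5, 0.6]
gripper_width: 42.4
grasp_force: 0.0
clock: 28.2
position: [457.1, 176.2, 58.9]
ee_rot: [0.996, 0.09, 0.001, -0.001]
contact_force: [-0.4, -1.4, 6.5]
gripper_width: 10.2
grasp_force: 61.4
```

```bash
python3 -m jog '[[[0,0,0.02],[0,0,0],1],[[-0.02,0.1,0.02],[0,0,0],1],[[-0.05,0.3,0.02],[0,0,0],1],[[-0.09,0.5,0.02],[0,0,0],1],[[-0.124,0.7,0.02],[0,0,0],1],[[-0.159,0.9,0.02],[0,0,0],1],[[-0.17,0.96,0.02],[0,0,0],1],[[-0.177,1,0.02],[0,0,0],1],[[-0.177,1,0.02],[0,0,0],1]]'
python3 -m jog '[[[-0.006,0.03,0],[0,0,0],1],[[-0.006,0.03,0],[0,0,0],1],[[-0.006,0.03,0],[0,0,0],1]]'
```

```text
clock: 29.1
position: [439.6, 273.9, 59.0]
ee_rot: [0.996, 0.09, 0.0, 0.002]
contact_force: [9.9, -7.4, -5.0]
gripper_width: 10.6
grasp_force: 60.5
clock: 29.4
position: [439.5, 274.1, 59.0]
ee_rot: [0.996, 0.09, -0.0, 0.003]
contact_force: [16.3, -15.6, -5.8]
gripper_width: 10.4
grasp_force: 60.6
```

```bash
python3 -m jog '[[[0.006,-0.03,0],[0,0,0],0],[[0.006,-0.03,0],[0,0,0],0],[[0.006,-0.03,0],[0,0,0],0],[[0.006,-0.03,0],[0,0,0],0],[[0.006,-0.03,0.3],[0,0,0],0],[[0.006,-0.03,0.8],[0,0,0],0],[[0.006,-0.03,1],[0,0,0],0]]'
python3 -m jog '[[[-0.3,0.3,0.3],[0,0,0],0],[[-0.6,0.6,0.3],[0,0,0],0],[[-1,0.8,0.3],[0,0,0],0],[[-1,1,0.3],[0,0,0],0],[[-1,1,0.3],[0,0,0],0]]' | sed -n 2p
python3 -m jog '[[[-0.3,0.3,0],[0,0,0],0],[[-0.6,0.6,0],[0,0,0],0],[[-0.7,0.8,0],[0,0,0],0],[[-0.7,1,0],[0,0,0],0],[[-0.7,1,0],[0,0,0],0]]' | sed -n 2p
python3 - <<'E'
from m import *
im=get_image("top");C=cloud(im);pickle.dump(im,open("top2.pkl","wb"))
save(im,"a2.png",(220,190,310,250),7)
j=get_image("side");pickle.dump(j,open("side2.pkl","wb"));save(j,"b2.png",(240,160,330,220),7)
a=cv2.imread("pics/a2.png");b=cv2.imread("pics/b2.png");cv2.imwrite("pics/open.png",np.vstack([a,b])[:, :])
cv2.imwrite("pics/open.png",cv2.resize(np.vstack([a,b]),(450,600)))
CS=cloud(j)
for C in (C,CS):
  rect(C,400,530,120,240,39.5,48,"caps"); rect(C,390,530,200,340,63,85,"grip");rect(C,410,550,-300,-170,85,96,"jar");rect(C,400,500,-130,-40,38,60,"knob")
E
```

```text
clock: 30.1
position: [439.9, 277.7, 163.8]
ee_rot: [0.996, 0.091, 0.003, -0.002]
contact_force: [0.4, 1.2, 0.8]
gripper_width: 42.6
grasp_force: 0.0
position: [337.4, 378.3, 189.9]
position: [268.6, 477.6, 189.0]
caps 143 med [455.9 166.7  42. ] rect [array([455.6, 184.6]), array([ 99.8, 113.7]), np.float64(2.0)] lo/hi [404. 128.] [507. 240.]
grip 39 med [437.4 274.8  72.5] rect [array([438.3, 274.7]), array([31.1, 13.1]), np.float64(6.6)] lo/hi [423. 267.] [454. 283.]
jar 86 med [ 480.3 -228.8   88.7] rect [array([ 476.3, -227.5]), array([63.7, 64.8]), np.float64(20.3)] lo/hi [ 444. -260.] [ 512. -197.]
knob 44 med [449.7 -82.6  47.2] rect [array([451. , -82.1]), array([23.3, 23.6]), np.float64(33.0)] lo/hi [436. -93.] [463. -69.]
caps 29 med [451.1 163.7  45.1] rect [array([463.7, 189.8]), array([93.4, 84.6]), np.float64(12.6)] lo/hi [409. 140.] [500. 239.]
grip 36 med [438.6 269.1  69.7] rect [array([438.3, 268.7]), array([14.7, 32.4]), np.float64(86.8)] lo/hi [422. 261.] [455. 277.]
jar 159 med [ 478.  -235.5   88.9] rect [array([ 477.2, -231.7]), array([64.5, 64.6]), np.float64(83.1)] lo/hi [ 445. -263.] [ 510. -198.]
knob 54 med [450.5 -89.7  47. ] rect [array([450.2, -86.3]), array([24. , 23.5]), np.float64(78.6)] lo/hi [439. -98.] [462. -73.]
```

View pics/open.png

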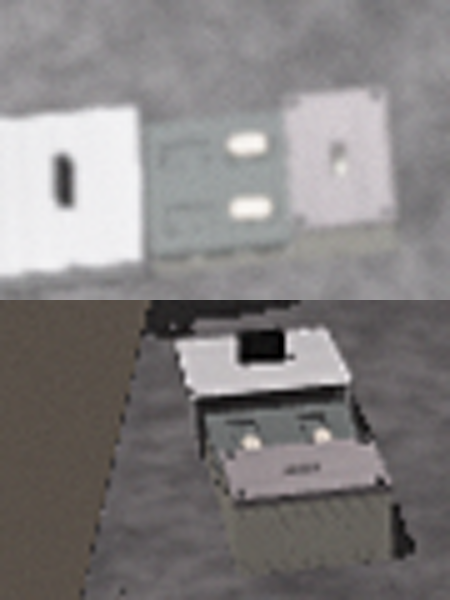

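Run:
```python
from m import *
T=pickle.load(open("top2.pkl","rb"));S=pickle.load(open("side2.pkl","rb"))
print(atz(T,268.7,218.1,44),atz(T,269.5,231.1,44))
# white caps by brightness in T
for im in(T,S):
  C=cloud(im);f=im["frame"].astype(int)
  for n,(x,y) in {"a":(483.5,157.5),"b":(436.3,149)}.items():
    m=(abs(C[...,0]-x)<20)&(abs(C[...,1]-y)<24)&(f.min(-1)>150)&(C[...,2]>36)&(C[...,2]<52)&(f.max(-1)-f.min(-1)<60)
    print(n,m.sum(),C[m].mean(0).round(1),C[m].min(0).round(),C[m].max(0).round())
  ku=(287.2,221.7) if im is T else (299.9,193.3); print(atz(im,*ku,55))
s=read_state();print(s["position"],s["ee_rot"],s["joints"])
```

```text
[484.65845694 158.40332846  44.        ] [436.19079047 149.68500525  44.        ]
a 67 [484.8 159.7  41.3] [464. 134.  36.] [503. 181.  52.]
b 70 [435.9 149.6  40.5] [417. 126.  36.] [456. 172.  50.]
[470.01357609  91.6864661   55.        ]
a 6 [482.9 159.5  44.7] [479. 152.  42.] [486. 165.  47.]
b 6 [436.2 146.7  44.7] [433. 140.  43.] [440. 151.  46.]
[470.39214042  88.30792217  55.        ]
[268.71122738 475.20801631 188.78610051] [ 9.95968852e-01  8.96962918e-02 -3.65694759e-04  6.97417828e-04] [ 1.35307133e+00  2.87366013e-01 -2.49715978e-01 -3.19573745e-04
 -1.03526515e+00  3.97522351e-01]
```

```bash
python3 -m jog '[[[0.2,-0.4,0],[0,0,-0.06],0.3],[[0.4,-0.8,0],[0,0,-0.12],0.3],[[0.55,-1,0],[0,0,-0.18],0.3],[[0.55,-1,0],[0,0,-0.24],0.3],[[0.55,-1,0],[0,0,-0.25],0.3],[[0.55,-1,0],[0,0,-0.25],0.3]]' | sed -n 2,3p
python3 -m jog '[[[0.2,-0.4,0],[0,0,-0.06],0.3],[[0.4,-0.8,0],[0,0,-0.12],0.3],[[0.55,-1,0],[0,0,-0.18],0.3],[[0.55,-1,0],[0,0,-0.24],0.3],[[0.55,-1,0],[0,0,-0.25],0.3],[[0.55,-1,0],[0,0,-0.25],0.3]]' | sed -n 2,3p
python3 -m jog '[[[0.2,-0.4,0],[0,0,-0.06],0.3],[[0.4,-0.8,0],[0,0,-0.12],0.3],[[0.55,-1,0],[0,0,-0.18],0.3],[[0.55,-1,-0.2],[0,0,-0.24],0.3],[[0.55,-1,-0.4],[0,0,-0.25],0.3],[[0.55,-1,-0.4],[0,0,-0.25],0.3],[[0.55,-1,-0.4],[0,0,-0.25],0.3]]'
```

```text
position: [323.7, 375.0, 189.4]
ee_rot: [0.985, -0.17, -0.0, -0.0]
position: [378.4, 276.0, 189.3]
ee_rot: [0.908, -0.418, -0.0, -0.0]
clock: 33.1
position: [433.6, 176.3, 149.5]
ee_rot: [0.769, -0.639, 0.0, 0.0]
contact_force: [-0.2, -0.5, 1.6]
gripper_width: 29.9
grasp_force: 0.0
```

```bash
python3 -m jog '[[[0.026,-0.273,0],[0,0,0],0.3],[[0.026,-0.273,-0.4],[0,0,0],0.3],[[0.026,-0.273,-0.8],[0,0,0],0.3],[[0.026,-0.273,-0.8],[0,0,0],0.3],[[0.026,-0.273,-0.8],[0,0,0],0.3]]'|sed -n 2,4p
python3 -m jog '[[[0,0,-0.2],[0,0,0],0.3],[[0,0,-0.31],[0,0,0],0.3],[[0,0,-0.31],[0,0,0],0.3],[[0,0,-0.31],[0,0,0],1],[[0,0,-0.31],[0,0,0],1],[[0,0,-0.31],[0,0,0],1],[[0,0,-0.31],[0,0,0],1]]'
```

```text
position: [436.9, 149.3, 70.4]
ee_rot: [0.769, -0.64, 0.0, -0.0]
contact_force: [0.2, 0.5, 1.4]
clock: 34.3
position: [437.6, 149.6, 40.5]
ee_rot: [0.768, -0.64, 0.001, -0.002]
contact_force: [-1.4, 0.5, 5.9]
gripper_width: 11.5
grasp_force: 58.8
```

```bash
python3 -m jog '[[[0,0,0.2],[0,0,0],1],[[0,0,0.5],[0,0,0],1],[[0,0,1],[0,0,0],1],[[0,0,1],[0,0,0],1]]' | tail -2
python3 -m jog '[[[0.1,-0.4,0.2],[0,0,0],1],[[0.1,-0.8,0.2],[0,0,0],1],[[0.1,-1,0.2],[0,0,0],1],[[0.1,-1,0.2],[0,0,0],1]]' | tail -2
for i in 1 2; do python3 -m jog '[[[0.1,-0.4,0],[0,0,0],1],[[0.1,-0.8,0],[0,0,0],1],[[0.1,-1,0],[0,0,0],1],[[0.1,-1,0],[0,0,0],1]]' ; done
python3 - <<'E'
from m import *
j=get_image("side");C=cloud(j)
s=read_state();print(s["position"]);rect(C,410,550,-300,-170,85,96,"jar");x,y,z=s["position"];rect(C,x-40,x+40,y-25,y+25,z-14,z+1,"cap");save(j,"cap.png",(240,120,340,260),4)
T=get_image("top");rect(cloud(T),410,550,-300,-170,85,96,"jar")
E
```

```text
gripper_width: 11.3
grasp_force: 58.9
gripper_width: 11.3
grasp_force: 58.9
clock: 35.5
position: [456.3, -52.7, 158.7]
ee_rot: [0.767, -0.642, 0.0, -0.0]
contact_force: [0.4, 0.5, 0.1]
gripper_width: 11.3
grasp_force: 58.9
clock: 35.9
position: [466.7, -152.3, 158.4]
ee_rot: [0.767, -0.641, 0.0, -0.0]
contact_force: [0.4, 0.1, -1.0]
gripper_width: 11.7
grasp_force: 58.9
[ 466.55511965 -151.37166381  158.42223297]
jar 159 med [ 476.5 -234.3   88.9] rect [array([ 476.9, -231.1]), array([64.9, 63.7]), np.float64(45.4)] lo/hi [ 445. -265.] [ 510. -198.]
cap 16 med [ 466.5 -166.3  154.9] rect [array([ 466.1, -166.3]), array([ 6.6, 12.9]), np.float64(80.3)] lo/hi [ 460. -170.] [ 473. -162.]
jar 82 med [ 478.5 -230.3   89.5] rect [array([ 478.7, -228.7]), array([65.6, 63.5]), np.float64(1.4)] lo/hi [ 446. -261.] [ 511. -197.]
```

```bash
python3 -m jog '[[[0.11,-0.4,0],[0,0,0],1],[[0.11,-0.78,0],[0,0,0],1],[[0.11,-0.78,-0.3],[0,0,0],1],[[0.11,-0.78,-0.62],[0,0,0],1],[[0.11,-0.78,-0.62],[0,0,0],1],[[0.11,-0.78,-0.62],[0,0,0],1]]'
python3 -m jog '[[[0,0,0],[0,0,0],0.3],[[0,0,0],[0,0,0],0.3],[[0,0,0],[0,0,0],0.3],[[0,0,0],[0,0,0],0.3],[[0,0,0.4],[0,0,0],0.3],[[0,0,0.7],[0,0,0],0.3],[[0,0,0.7],[0,0,0],0.3]]' | head -2
for i in 1 2 ; do python3 -m jog '[[[0,0.5,0],[0,0,0],0.3],[[0,1,0],[0,0,0],0.3],[[0,1,0],[0,0,0],0.3]]'|sed -n 2p; done
python3 - <<'E'
from m import *
j=get_image("side");C=cloud(j);rect(C,410,550,-300,-170,85,96,"jar");save(j,"drop.png",(270,210,340,290),7)
T=get_image("top");D=cloud(T)
m=(np.hypot(D[...,0]-477,D[...,1]+228)<24);print("inside z top cam",np.sort(D[m][:,2])[::10].round())
f=T["frame"].astype(int);m=(abs(D[...,0]-436)<25)&(abs(D[...,1]-149)<25)&(f.min(-1)>170);print("b white px left",m.sum())
s=read_state();print(s["position"])
E
```

```text
clock: 36.6
position: [477.8, -228.6, 96.8]
ee_rot: [0.769, -0.64, -0.0, 0.0]
contact_force: [0.7, -0.4, 0.7]
gripper_width: 11.4
grasp_force: 58.9
clock: 37.3
position: [480.1, -230.5, 171.3]
position: [476.8, -125.7, 166.3]
position: [477.3, -25.8, 166.3]
jar 162 med [ 478.1 -232.6   89. ] rect [array([ 477.8, -231.3]), array([66.6, 64.2]), np.float64(66.9)] lo/hi [ 445. -266.] [ 510. -199.]
inside z top cam [ 3.  9. 24.]
b white px left 201
[476.95424113 -28.88430634 166.10684387]
```

View pics/drop.png

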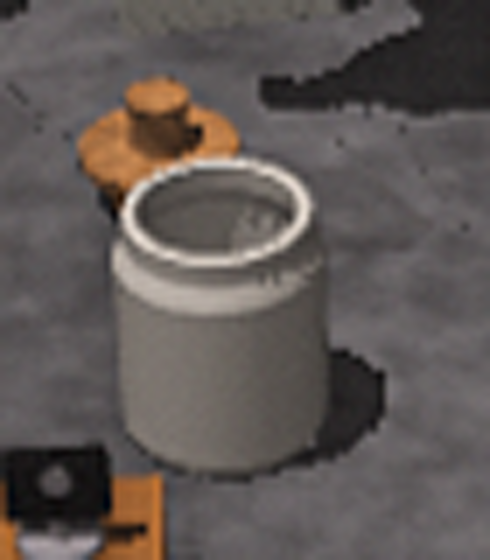

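```bash
python3 -m jog '[[[0.05,0.5,0],[0,0,0],0.3],[[0.07,0.95,0],[0,0,0],0.3],[[0.07,0.95,0],[0,0,0],0.3]]'|sed -n 2p; python3 -m jog '[[[0,0.5,0],[0,0,0],0.3],[[0,0.9,0],[0,0,0],0.3],[[0,0.9,-0.3],[0,0,0],0.3],[[0,0.9,-0.7],[0,0,0],0.3],[[0,0.9,-0.9],[0,0,0],0.3],[[0,0.9,-0.9],[0,0,0],0.3],[[0,0.9,-0.9],[0,0,0],0.3]]'
```

```text
position: [485.2, 67.5, 166.3]
clock: 39.0
position: [484.9, 154.2, 76.5]
ee_rot: [0.767, -0.641, 0.0, 0.0]
contact_force: [0.6, -0.1, 0.1]
gripper_width: 29.8
grasp_force: 0.0
```

```bash
python3 -m jog '[[[-0.004,0.04,-0.2],[0,0,0],0.3],[[-0.004,0.04,-0.37],[0,0,0],0.3],[[-0.004,0.04,-0.37],[0,0,0],0.3],[[-0.004,0.04,-0.37],[0,0,0],1],[[-0.004,0.04,-0.37],[0,0,0],1],[[-0.004,0.04,-0.37],[0,0,0],1],[[-0.004,0.04,-0.37],[0,0,0],1]]'
python3 -m jog '[[[0,0,0.2],[0,0,0],1],[[0,0,0.5],[0,0,0],1],[[0,0,1],[0,0,0],1],[[0,0,1],[0,0,0],1]]' | tail -2
python3 -m jog '[[[0,-0.4,0.2],[0,0,0],1],[[0,-0.8,0.2],[0,0,0],1],[[0,-1,0.2],[0,0,0],1],[[0,-1,0.2],[0,0,0],1]]' | tail -2
for i in 1 2; do python3 -m jog '[[[0,-0.4,0],[0,0,0],1],[[0,-0.8,0],[0,0,0],1],[[0,-1,0],[0,0,0],1],[[0,-1,0],[0,0,0],1]]' ; done
python3 - <<'E'
from m import *
j=get_image("side");C=cloud(j)
s=read_state();print(s["position"]);rect(C,410,550,-300,-170,85,96,"jar");x,y,z=s["position"];rect(C,x-40,x+40,y-25,y+25,z-14,z+1,"cap")
T=get_image("top");rect(cloud(T),410,550,-300,-170,85,96,"jar")
E
```

```text
clock: 39.7
position: [484.9, 159.8, 41.0]
ee_rot: [0.768, -0.64, 0.001, -0.001]
contact_force: [0.6, -0.5, 7.3]
gripper_width: 11.2
grasp_force: 59.4
gripper_width: 11.3
grasp_force: 58.8
gripper_width: 11.3
grasp_force: 58.8
clock: 40.9
position: [483.6, -41.7, 159.1]
ee_rot: [0.767, -0.642, -0.0, -0.0]
contact_force: [-0.3, -0.5, -1.6]
gripper_width: 11.0
grasp_force: 58.8
clock: 41.3
position: [484.1, -141.3, 159.1]
ee_rot: [0.767, -0.641, 0.0, -0.0]
contact_force: [-0.3, 0.2, 0.4]
gripper_width: 11.3
grasp_force: 58.8
[ 484.01852736 -140.31847142  159.06629331]
jar 168 med [ 477.2 -237.    88.9] rect [array([ 476.9, -231. ]), array([64.7, 64.8]), np.float64(17.2)] lo/hi [ 445. -264.] [ 510. -198.]
cap 19 med [ 484.9 -156.6  155.7] rect [array([ 486. , -153.5]), array([15.5, 12.2]), np.float64(10.5)] lo/hi [ 477. -160.] [ 493. -146.]
jar 88 med [ 478.  -227.5   89.3] rect [array([ 477.6, -228. ]), array([63.7, 63. ]), np.float64(73.1)] lo/hi [ 444. -261.] [ 510. -197.]
```

Jar unmoved; drop the second caplet.

```bash
python3 -m jog '[[[-0.06,-0.4,0],[0,0,0],1],[[-0.06,-0.89,0],[0,0,0],1],[[-0.06,-0.89,-0.3],[0,0,0],1],[[-0.06,-0.89,-0.62],[0,0,0],1],[[-0.06,-0.89,-0.62],[0,0,0],1],[[-0.06,-0.89,-0.62],[0,0,0],1]]'
python3 -m jog '[[[0,0,0],[0,0,0],0.3],[[0,0,0],[0,0,0],0.3],[[0,0,0],[0,0,0],0.3],[[0,0,0],[0,0,0],0.3],[[0,0,0.4],[0,0,0],0.3],[[0,0,0.7],[0,0,0],0.3],[[0,0,0.7],[0,0,0],0.3]]' | sed -n 2p
for i in 1 2 ; do python3 -m jog '[[[0.2,0.5,0],[0,0,0],0.3],[[0.2,1,0],[0,0,0],0.3],[[0.2,1,0],[0,0,0],0.3]]'|sed -n 2p; done
python3 - <<'E'
from m import *
j=get_image("side");C=cloud(j);rect(C,410,550,-300,-170,85,96,"jar");rect(C,380,520,-150,-10,38,60,"knob")
T=get_image("top");D=cloud(T);rect(D,410,550,-300,-170,85,96,"jar");rect(D,380,520,-150,-10,38,60,"knob");rect(D,390,530,200,340,63,85,"grip")
f=T["frame"].astype(int);a=f[140:260,200:460]
m=(np.hypot(D[...,0]-477,D[...,1]+226)<25);print(np.sort(D[m][:,2])[::5].round())
for n,(x,y) in {"a":(484,158),"b":(436.3,149)}.items():
    m=(abs(D[...,0]-x)<12)&(abs(D[...,1]-y)<16);print(n,f[m].min(-1).max(),np.percentile(D[m][:,2],[5,50,95]))
save(T,"fin1.png",(360,180,440,240),5);save(j,"fin2.png",(265,200,345,290),5);
a=cv2.imread("pics/fin1.png");b=cv2.imread("pics/fin2.png");save(T,"q.png",(220,190,300,250),5);c=cv2.imread("pics/q.png")
cv2.imwrite("pics/caps.png",np.hstack([np.vstack([a,c]),cv2.resize(b,(400,600))])) 
s=read_state();print(s["position"],s["joints"][5])
E
```

```text
clock: 42.0
position: [478.4, -228.6, 97.6]
ee_rot: [0.769, -0.64, -0.0, 0.0]
contact_force: [0.7, 0.3, 0.3]
gripper_width: 11.5
grasp_force: 58.8
position: [480.6, -230.5, 172.3]
position: [497.7, -125.9, 167.1]
position: [518.1, -25.9, 167.0]
jar 162 med [ 478.4 -235.8   89. ] rect [array([ 477.6, -231.7]), array([62.9, 64.3]), np.float64(53.5)] lo/hi [ 445. -264.] [ 510. -200.]
knob 57 med [450.1 -90.2  46.7] rect [array([450.3, -85.8]), array([22.2, 22.6]), np.float64(89.6)] lo/hi [439. -97.] [462. -75.]
jar 85 med [ 481.  -227.1   88.9] rect [array([ 477.8, -227.7]), array([63.4, 63.5]), np.float64(21.1)] lo/hi [ 444. -260.] [ 511. -197.]
knob 44 med [450.1 -82.6  45.9] rect [array([451.6, -82.1]), array([25.3, 23.2]), np.float64(30.6)] lo/hi [437. -93.] [463. -69.]
grip 0
[-750.    6.   12.   31.   36.   39.]
a 231 [499.14099268 504.25608305 508.4197652 ]
b 247 [471.90586324 500.05003186 533.10256812]
[517.45573754 -28.67315779 166.95975309] -0.07554821355526113
```

```bash
python3 -m jog '[[[-0.3,-0.3,0],[0,0,0],0],[[-0.67,-0.57,0],[0,0,0],0],[[-0.67,-0.57,-0.3],[0,0,0],0],[[-0.67,-0.57,-0.7],[0,0,0],0],[[-0.67,-0.57,-0.9],[0,0,0],0],[[-0.67,-0.57,-0.9],[0,0,0],0]]'
python3 - <<'E'
from m import *
C=cloud(get_image("side"));rect(C,400,500,-130,-40,38,60,"knob");rect(C,400,500,-130,-40,17,32,"flange")
E
```

```text
clock: 44.0
position: [447.8, -88.3, 74.8]
ee_rot: [0.767, -0.642, -0.003, 0.003]
contact_force: [-1.1, 0.2, 0.8]
gripper_width: 42.8
grasp_force: 0.0
knob 56 med [450.4 -90.1  47.1] rect [array([450.1, -84.9]), array([23. , 23.1]), np.float64(63.7)] lo/hi [439. -99.] [461. -75.]
flange 158 med [441.6 -89.9  24.8] rect [array([448. , -81.1]), array([63.7, 51.1]), np.float64(24.2)] lo/hi [ 418. -114.] [480. -56.]
```

```bash
python3 -m jog '[[[0,0.01,-0.2],[0,0,0],0],[[0,0.01,-0.45],[0,0,0],0],[[0,0.01,-0.45],[0,0,0],0],[[0,0.01,-0.45],[0,0,0],0]]'; python3 -m jog '[[[0,0,0],[0,0,0],1],[[0,0,0],[0,0,0],1],[[0,0,0],[0,0,0],1],[[0,0,0],[0,0,0],1],[[0,0,0],[0,0,0],1]]'
python3 -m jog '[[[0,0,0.2],[0,0,0],1],[[0,0,0.5],[0,0,0],1],[[0,0,1],[0,0,0],1],[[0,0,1],[0,0,0],1]]'
python3 -m jog '[[[0,0,0.4],[0,0,0],1],[[0,0,0.4],[0,0,0],1],[[0,0,0.4],[0,0,0],1]]'|sed -n 2p
python3 - <<'E'
from m import *
C=cloud(get_image("side"));x,y,z=read_state()["position"];print(x,y,z)
for a in range(-32,24,6): rect(C,x-50,x+50,y-50,y+50,z+a,z+a+6,str(a))
rect(C,410,550,-300,-170,85,96,"jar")
E
```

```text
clock: 44.45
position: [451.6, -85.9, 33.5]
ee_rot: [0.768, -0.641, 0.001, -0.0]
contact_force: [0.6, -0.4, 0.7]
gripper_width: 43.2
grasp_force: 0.0
clock: 44.95
position: [451.8, -85.6, 34.1]
ee_rot: [0.768, -0.64, 0.001, -0.001]
contact_force: [-2.0, -0.7, 6.0]
gripper_width: 22.2
grasp_force: 58.5
clock: 45.35
position: [455.6, -85.3, 139.4]
ee_rot: [0.768, -0.64, 0.006, -0.005]
contact_force: [1.0, -0.2, -1.2]
gripper_width: 21.7
grasp_force: 59.0
position: [451.1, -85.4, 173.6]
450.31728778133 -85.48133512911011 172.46226407383685
-32 33 med [ 447.6 -102.5  143.6] rect [array([451.1, -96.9]), array([42.9, 19.4]), np.float64(8.4)] lo/hi [ 428. -108.] [471. -84.]
-26 26 med [ 450.5 -102.9  149.9] rect [array([ 448.4, -100.3]), array([14.9, 40. ]), np.float64(87.3)] lo/hi [ 429. -108.] [469. -92.]
-20 5 med [ 451.3 -108.3  157.9] rect [array([ 461.7, -105.4]), array([41.1, 11.2]), np.float64(18.1)] lo/hi [ 440. -115.] [479. -94.]
-14 113 med [ 456.1 -101.1  163.6] rect [array([450.1, -89.3]), array([62.6, 55.4]), np.float64(7.4)] lo/hi [ 419. -118.] [480. -59.]
-8 87 med [445.9 -9
[... 194 characters left out ...]
float64(14.4)] lo/hi [433. -97.] [464. -87.]
4 31 med [449.  -94.  179.6] rect [array([451.7, -92.1]), array([42.1, 11.8]), np.float64(8.1)] lo/hi [ 431. -100.] [472. -85.]
10 64 med [449.3 -91.3 186.5] rect [array([450.1, -84.2]), array([49.3, 27.9]), np.float64(7.8)] lo/hi [ 426. -100.] [475. -70.]
16 25 med [459.5 -93.5 190.9] rect [array([450.6, -88.5]), array([48.3, 17.6]), np.float64(13.6)] lo/hi [ 426. -101.] [475. -77.]
22 28 med [459.7 -94.4 197.6] rect [array([450.6, -91.8]), array([45.1, 18.9]), np.float64(23.1)] lo/hi [ 427. -100.] [473. -78.]
jar 163 med [ 478.  -235.9   88.9] rect [array([ 477.3, -230.9]), array([64.4, 63.6]), np.float64(73.3)] lo/hi [ 445. -264.] [ 510. -200.]
```

```bash
python3 -m jog '[[[0.1,-0.4,0],[0,0,0],1],[[0.14,-0.75,0],[0,0,0],1],[[0.14,-0.75,0],[0,0,0],1]]'|sed -n 2p
python3 -m jog '[[[0.14,-0.4,0],[0,0,0],1],[[0.14,-0.69,0],[0,0,0],1],[[0.14,-0.69,-0.2],[0,0,0],1],[[0.14,-0.69,-0.4],[0,0,0],1],[[0.14,-0.69,-0.4],[0,0,0],1],[[0.14,-0.69,-0.4],[0,0,0],1]]'
python3 - <<'E'
from m import *
C=cloud(get_image("side"));x,y,z=read_state()["position"];print(x,y,z)
rect(C,x-50,x+50,y-50,y+50,z-17,z-8,"flange")
rect(C,410,550,-300,-170,84,93,"jar")
E
```

```text
position: [464.3, -163.0, 170.8]
clock: 46.6
position: [478.3, -229.3, 131.8]
ee_rot: [0.768, -0.64, -0.001, 0.001]
contact_force: [0.5, -0.8, 0.5]
gripper_width: 21.4
grasp_force: 59.1
479.0056594065874 -229.36843470112302 132.59385970969515
flange 242 med [ 477.6 -241.9  122.5] rect [array([ 477.6, -234.9]), array([62.1, 53. ]), np.float64(4.6)] lo/hi [ 446. -262.] [ 508. -206.]
jar 126 med [ 479.9 -250.5   88.8] rect [array([ 477.4, -237.5]), array([64.8, 54.9]), np.float64(1.4)] lo/hi [ 445. -265.] [ 510. -209.]
```

```bash
python3 -m jog '[[[0,-0.015,-0.07],[0,0,0],1],[[0,-0.015,-0.12],[0,0,0],1],[[0,-0.015,-0.18],[0,0,0],1],[[0,-0.015,-0.22],[0,0,0],1],[[0,-0.015,-0.22],[0,0,0],1]]'
python3 -m jog '[[[0,0,-0.02],[0,0,0],1],[[0,0,-0.04],[0,0,0],1],[[0,0,-0.06],[0,0,0],1],[[0,0,-0.06],[0,0,0],1]]'
```

```text
clock: 47.15
position: [478.2, -230.9, 109.5]
ee_rot: [0.768, -0.641, -0.001, 0.0]
contact_force: [0.1, -0.6, 0.0]
gripper_width: 21.5
grasp_force: 59.1
clock: 47.55
position: [479.4, -231.5, 105.9]
ee_rot: [0.768, -0.64, 0.001, -0.0]
contact_force: [-2.8, 1.0, 7.3]
gripper_width: 21.5
grasp_force: 59.7
```

```bash
python3 -m jog '[[[0,0,-0.02],[0,0,0],1],[[0,0,-0.03],[0,0,0],1],[[0,0,-0.03],[0,0,0],1]]'
python3 -m jog '[[[0,0,0.04],[0,0,0],1],[[0,0,0.04],[0,0,0],0],[[0,0,0.04],[0,0,0],0],[[0,0,0.04],[0,0,0],0],[[0,0,0.04],[0,0,0],0],[[0,0,0.3],[0,0,0],0],[[0,0,0.8],[0,0,0],0],[[0,0,1],[0,0,0],0]]'|sed -n 2p
python3 -m jog '[[[-0.3,0.4,0],[0,0,0],0],[[-0.6,0.8,0],[0,0,0],0],[[-0.8,1,0],[0,0,0],0],[[-0.8,1,0],[0,0,0],0]]'|sed -n 2p
python3 - <<'E'
from m import *
s=read_state();print(s["position"],s["joints"][[0,5]])
C=cloud(get_image("side"));rect(C,410,550,-300,-170,94,105,"flange");rect(C,410,550,-300,-170,112,130,"knob")
T=get_image("top");D=cloud(T);rect(D,410,550,-300,-170,94,105,"flangeT");rect(D,390,530,200,340,63,85,"grip")
f=T["frame"].astype(int)
for n,(x,y) in {"a":(484,158),"b":(436.3,149)}.items():
    m=(abs(D[...,0]-x)<14)&(abs(D[...,1]-y)<18);print(n,np.percentile(f[m].min(-1),[5,50,95]),np.percentile(D[m][:,2],[5,50,95]))
E
```

```text
clock: 47.85
position: [480.1, -231.9, 105.8]
ee_rot: [0.768, -0.64, 0.002, -0.0]
contact_force: [-6.4, 3.1, 21.2]
gripper_width: 21.6
grasp_force: 61.1
position: [480.6, -231.8, 205.3]
position: [396.0, -129.5, 201.3]
[ 396.02852885 -129.52646191  201.29457021] [0.07685893 0.10639057]
flange 277 med [ 476.7 -238.4   96.8] rect [array([ 477.5, -232. ]), array([62.9, 63.5]), np.float64(85.0)] lo/hi [ 447. -264.] [ 510. -199.]
knob 72 med [ 477.2 -234.3  119.5] rect [array([ 477.2, -231.7]), array([20.9, 23.9]), np.float64(85.5)] lo/hi [ 465. -242.] [ 489. -221.]
flangeT 189 med [ 474.3 -223.4   97.3] rect [array([ 478.1, -227.4]), array([61.6, 64.4]), np.float64(45.3)] lo/hi [ 445. -260.] [ 509. -196.]
grip 40 med [438.2 274.   72.1] rect [array([438.5, 274.5]), array([31.1, 12.6]), np.float64(10.8)] lo/hi [423. 267.] [453. 283.]
a [135.1 148.  154.7] [29.22281862 35.04908862 41.49312082]Traceback (most recent call last):
  File "<stdin>", line 7, in <module>
    return _quantile_unchecked(
        a, q, axis, out, overwrite_input, method, keepdims, weights)
    return _ureduce(a,
                    func=_quantile_ureduce_func,
    ...<5 lines>...
                    overwrite_input=overwrite_input,
                    method=method)
    r = func(a, **kwargs)
    result = _quantile(arr,
                       quantiles=q,
    ...<2 lines>...
                       out=out,
                       weights=wgt)
    previous = arr[previous_indexes]
               ~~~^^^^^^^^^^^^^^^^^^
IndexError: index 0 is out of bounds for axis 0 with size 0
```

```bash
for i in 1 2 3; do python3 -m jog '[[[0.02,0.3,0],[0,0,0.06],0],[[0.05,0.6,0],[0,0,0.12],0],[[0.1,0.9,0],[0,0,0.18],0],[[0.11,1,0],[0,0,0.24],0],[[0.11,1,0],[0,0,0.25],0],[[0.11,1,0],[0,0,0.25],0]]' | sed -n 2,3p; done
python3 -m jog '[[[0.05,0.5,0],[0,0,0],0],[[0.1,1,-0.2],[0,0,0],0],[[0.1,1,-0.6],[0,0,0],0],[[0.1,1,-0.9],[0,0,0],0],[[0.1,1,-0.9],[0,0,0],0],[[0.1,1,-0.9],[0,0,0],0]]'
```

```text
position: [410.2, -31.4, 201.0]
ee_rot: [0.907, -0.421, -0.0, 0.0]
position: [420.7, 68.1, 201.0]
ee_rot: [0.985, -0.173, -0.0, 0.0]
position: [431.6, 167.7, 201.1]
ee_rot: [0.996, 0.088, -0.0, 0.0]
clock: 51.55
position: [442.3, 268.0, 111.9]
ee_rot: [0.996, 0.089, 0.0, 0.0]
contact_force: [0.7, -0.4, 1.1]
gripper_width: 42.8
grasp_force: 0.0
```

```bash
python3 - <<'E'
from m import *
for n in("top","side"):
  T=get_image(n);D=cloud(T);f=T["frame"].astype(int)
  for k,(x,y) in {"a":(484,158),"b":(436.3,149),"c":(475,200),"d":(428,192)}.items():
    m=(abs(D[...,0]-x)<14)&(abs(D[...,1]-y)<18)&(D[...,2]<60);print(n,k,m.sum(),f[m].min(-1).max() if m.any() else 0)
E
python3 -m jog '[[[-0.025,0.06,-0.3],[0,0,0],0],[[-0.025,0.06,-0.53],[0,0,0],0],[[-0.025,0.06,-0.53],[0,0,0],0],[[-0.025,0.06,-0.53],[0,0,0],1],[[-0.025,0.06,-0.53],[0,0,0],1],[[-0.025,0.06,-0.53],[0,0,0],1],[[-0.025,0.06,-0.53],[0,0,0],1],[[-0.025,0.06,-0.53],[0,0,0],1]]'
```

```text
top a 74 159
top b 80 161
top c 74 159
top d 80 161
side a 8 119
side b 8 128
side c 33 115
side d 35 113
clock: 52.45
position: [440.6, 274.1, 60.6]
ee_rot: [0.996, 0.09, 0.001, 0.0]
contact_force: [3.1, -5.9, 3.0]
gripper_width: 10.5
grasp_force: 60.6
```

```bash
python3 -m jog '[[[0.02,-0.1,0],[0,0,0],1],[[0.05,-0.3,0],[0,0,0],1],[[0.09,-0.5,0],[0,0,0],1],[[0.124,-0.7,0],[0,0,0],1],[[0.159,-0.9,0],[0,0,0],1],[[0.17,-0.96,0],[0,0,0],1],[[0.177,-1,0],[0,0,0],1],[[0.177,-1,0],[0,0,0],1]]'
python3 -m jog '[[[0.004,-0.02,0],[0,0,0],1],[[0.007,-0.04,0],[0,0,0],1],[[0.007,-0.04,0],[0,0,0],1]]'
```

```text
clock: 53.25
position: [458.2, 175.5, 60.6]
ee_rot: [0.996, 0.09, 0.002, -0.001]
contact_force: [-1.8, -0.5, 7.5]
gripper_width: 10.3
grasp_force: 61.1
clock: 53.55
position: [458.4, 175.2, 60.7]
ee_rot: [0.996, 0.09, 0.003, -0.004]
contact_force: [-10.9, 14.2, 7.4]
gripper_width: 10.6
grasp_force: 61.3
```

Against the shut stop. Release, retreat and check everything.

```bash
python3 -m jog '[[[0,0.01,0],[0,0,0],0],[[0,0.01,0],[0,0,0],0],[[0,0.01,0],[0,0,0],0],[[0,0.01,0],[0,0,0],0],[[0,0.01,0.3],[0,0,0],0],[[0,0.01,0.8],[0,0,0],0],[[0,0.01,1],[0,0,0],0]]'|sed -n 2p
for i in 1 2; do python3 -m jog '[[[-0.3,0.3,0.2],[0,0,0],0],[[-0.6,0.7,0.3],[0,0,0],0],[[-0.8,1,0.3],[0,0,0],0],[[-0.8,1,0.3],[0,0,0],0]]'|sed -n 2p; done
python3 - <<'E'
from m import *
T=get_image("top");S=get_image("side")
for C in(cloud(T),cloud(S)):
    rect(C,390,560,130,300,63,85,"grip");rect(C,395,480,-390,-290,54,90,"bow");rect(C,410,550,-300,-170,94,105,"flange")
    print(np.nanpercentile(C[(abs(C[...,0]-428)<20)&(abs(C[...,1]+342)<10)][:,2],98))
save(T,"x.png",(220,170,460,270),3.3);save(S,"y.png",(230,140,430,350),1.2)
a=cv2.imread("pics/x.png");b=cv2.imread("pics/y.png");o=np.zeros((a.shape[0]+b.shape[0],max(a.shape[1],b.shape[1]),3),np.uint8)
o[:a.shape[0],:a.shape[1]]=a;o[a.shape[0]:,:b.shape[1]]=b;cv2.imwrite("pics/final.png",o);print(o.shape)
E
```

```text
position: [459.5, 172.5, 162.3]
position: [376.3, 274.5, 189.0]
position: [296.5, 374.4, 218.5]
grip 39 med [456.3 175.9  72.6] rect [array([457.1, 176.3]), array([34.8, 11.3]), np.float64(7.0)] lo/hi [441. 169.] [475. 184.]
bow 38 med [ 424. -339.   73.] rect [array([ 427.5, -339.9]), array([10.3, 32.8]), np.float64(87.0)] lo/hi [ 411. -345.] [ 444. -335.]
flange 182 med [ 471.4 -226.6   97.7] rect [array([ 476.2, -227.5]), array([63. , 64.9]), np.float64(18.2)] lo/hi [ 445. -260.] [ 511. -196.]
80.75556007606835
grip 39 med [456.7 169.5  70.6] rect [array([456.6, 170.1]), array([33.4, 14.6]), np.float64(0.2)] lo/hi [440. 163.] [473. 177.]
bow 155 med [ 427.6 -345.5   68.1] rect [array([ 427.8, -343.9]), array([10.7, 33.1]), np.float64(88.3)] lo/hi [ 411. -349.] [ 444. -338.]
flange 279 med [ 478.8 -238.7   96.8] rect [array([ 478.2, -231.7]), array([59.7, 62.9]), np.float64(88.4)] lo/hi [ 447. -262.] [ 510. -201.]
76.41325263056922
(582, 792, 3)
```

View pics/final.png

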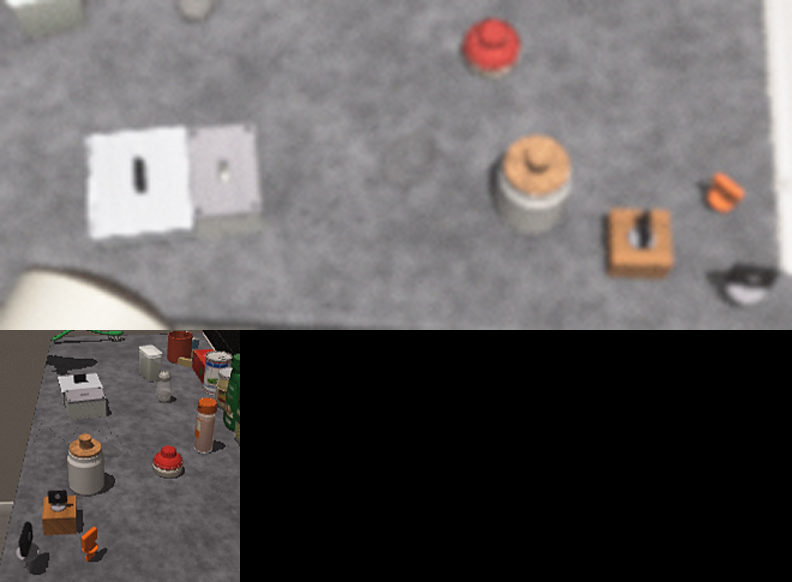

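The lid is shut (139,176), the jar is corked (535,165), the key is in its stand (642,232), and no caplets lie outside the jar. Handing in.

```bash
python3 -c "
from bench import *
print(job_done())"
```

```text
the job is handed in; nothing more can be done
None
```

I turned the key to its stop and home again and put it back in its stand, moved both caplets into the jar, pushed the cork home, slid the lid shut, and handed the job in at about 54 s on the robot's clock.

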